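# Make up a castor repair kit: one level scoop of balls, then pack the parts

## Task

Make up the castor repair kit: fill the measuring scoop with steel balls from the blue bin, draw it level under the bin's strike bar, sideways and out over the bin wall, so that what stands above the scoop drops back into the bin and four balls are left in the scoop, and tip those four into the square pocket of the grey tray. Stand the empty scoop upright on the bench clear of tray and bin, and pack all the castor parts that lie on the bench (three or four) upright in one row into the tray's long bay. No ball may end up anywhere but in the bin or the pocket, and leave the spray can and the wrench where they are.

Things in the scene. Friction and masses are not known exactly. Their poses are not given: they have to be found in the camera images.
- bin: Fixed blue ball bin, open on top, outside 218 x 76 mm (x, y), inside 210 x 68, walls 4 mm; -y and +x walls 75 mm high, +y and -x walls 115. Origin: centre of its underside; z up. Steel floor, slope 0.14 rad: 11.6 mm high at x -65 mm, rising to 35.6 at x 105. From x -65 a slope of 55 degrees rises to 70 mm at the -x (robot) end. The balls lie at its foot, x -71 to 0.
- bin_bar (a point): Free end of the steel strike bar, at its lower edge: bin frame x -20, y -36, z 112 mm; bin's axes. The bar is an upright plate 4 mm thick, 20 mm high, above the bin's -y wall; it runs 89 mm from here to -x, where a post (19 mm wide, bin x -109 to -90) on the wall holds it. The cup passes sideways between wall top (75 mm) and bar, the handle past this free end.
- scoop_well (a point): Measuring scoop, loose, 0.25 kg, on its flat underside; this point: middle of the cup's inner floor, 3 mm above the underside; z up, nose to -x, handle at +x. Side walls 50 mm apart inside, 56 outside, x -24 to 28 mm, 24 mm high, sloping down to 9 mm ahead of x 2; back wall 26 mm high at x 25 to 28. Front lip 2 mm above the inner floor at x -19.5, then a ramp down to the nose edge at x -33. A rib 2 mm wide, 8 mm high runs along its middle.
- cup_fl (a point): Where a ball's centre rests in the cup, front and -y: 13 mm ahead and 13 mm aside of scoop_well, 12 mm above it. The cup, filled level, holds four balls, one at each such place, their tops 27 mm above the scoop's underside. Level, the lip keeps them in; with the nose tipped down 45 degrees they roll out.
- cup_fr (a point): The same, front and +y.
- cup_bl (a point): The same, back (handle side) and -y.
- cup_br (a point): The same, back and +y.
- scoop_grip (a point): Where to grip the scoop's black upright handle: 44 mm behind the cup's middle (+x), 95 mm above the underside. The handle is a post 16 mm (x) by 20 mm (y) from the underside up to 118 mm, plain, without a knob.
- pad: Top centre of the black rubber pad, 7 mm above the bench, that is the floor of the square ball pocket (84 x 84 mm inside) of the fixed grey kit tray. The tray is 146 x 182 mm, walls 4 mm thick, 36 mm high, but 22 round the bay; z up; its centre lies 27 mm to +x and 45 mm to -y of here. The pocket lies at its -x, +y corner, the long bay at +x, an empty spare cell at -x, -y.
- tray_bay (a point): Centre of the floor of the tray's long bay, 50 mm (x) by 174 mm (y) inside, floor 4 mm above the bench, walls to 22 mm. Axes as the tray's; the tray's centre lies 44 mm to -x.
- housing_c (a point): Aluminium bearing housing, upright block 40 (x) x 44 (y) x 52 mm high, 0.25 kg; this point is its centre. May be absent.
- tin_c (a point): Grease tin with a paper label, upright, 44 mm across, 52 mm high, 0.2 kg; this point is its centre. May be absent.
- roller_c (a point): White nylon castor roller standing on end, 40 mm across and 50 mm high, 0.12 kg; this point is its centre. May be absent.
- carton_c (a point): Plain small carton, upright, 38 (x) x 46 (y) x 50 mm high, 0.12 kg; this point is its centre. May be absent.
- ball1_c (a point): Bare polished steel bearing ball, 24 mm across, 57 g; this point is its centre. Polished and oily, so slippery. Eight such lie in the bin.
- ball2_c (a point): Bare polished steel bearing ball, 24 mm across, 57 g; this point is its centre. Polished and oily, so slippery. Eight such lie in the bin.
- ball3_c (a point): Bare polished steel bearing ball, 24 mm across, 57 g; this point is its centre. Polished and oily, so slippery. Eight such lie in the bin.
- ball4_c (a point): Bare polished steel bearing ball, 24 mm across, 57 g; this point is its centre. Polished and oily, so slippery. Eight such lie in the bin.
- ball5_c (a point): Bare polished steel bearing ball, 24 mm across, 57 g; this point is its centre. Polished and oily, so slippery. Eight such lie in the bin.
- ball6_c (a point): Bare polished steel bearing ball, 24 mm across, 57 g; this point is its centre. Polished and oily, so slippery. Eight such lie in the bin.
- ball7_c (a point): Bare polished steel bearing ball, 24 mm across, 57 g; this point is its centre. Polished and oily, so slippery. Eight such lie in the bin.
- ball8_c (a point): Bare polished steel bearing ball, 24 mm across, 57 g; this point is its centre. Polished and oily, so slippery. Eight such lie in the bin.
- spray: Bystander: grey spray can, 52 mm across, 175 mm high; origin at the centre of its underside.
- wrench: Bystander: wrench, 180 mm long, lying along its x; origin in the middle of its underside.
Things that resemble listed ones, but are neither listed nor needed, are in the scene too. Of the things that look like the part that bears scoop_well, the larger one is meant.

How it is judged:
On the way, in this order (a step that is already met when the one before it is completed fails the run):
1. the scoop, level and with its cup full (a ball in each of its four places), is lifted clear inside the bin (angle between scoop_well's own z axis and vertical below 0.14 rad and y of scoop_well in the frame of bin between -0.015 and 0.03 m and z of scoop_well in the frame of bin between 0.072 and 0.2 m and distance between any of ball1_c, ball2_c, ball3_c, ball4_c, ball5_c, ball6_c, ball7_c, ball8_c and cup_fl below 0.009 m and distance between any of ball1_c, ball2_c, ball3_c, ball4_c, ball5_c, ball6_c, ball7_c, ball8_c and cup_fr below 0.009 m and distance between any of ball1_c, ball2_c, ball3_c, ball4_c, ball5_c, ball6_c, ball7_c, ball8_c and cup_bl below 0.009 m and distance between any of ball1_c, ball2_c, ball3_c, ball4_c, ball5_c, ball6_c, ball7_c, ball8_c and cup_br below 0.009 m), for 0.1 s.
2. the full cup is level beneath the strike bar, its balls' tops close under the bar's edge (angle between scoop_well's own z axis and vertical below 0.14 rad and y of scoop_well in the frame of bin between -0.052 and -0.024 m and x of scoop_well in the frame of bin between -0.058 and -0.022 m and z of scoop_well in the frame of bin between 0.074 and 0.091 m and distance between any of ball1_c, ball2_c, ball3_c, ball4_c, ball5_c, ball6_c, ball7_c, ball8_c and cup_fl below 0.009 m and distance between any of ball1_c, ball2_c, ball3_c, ball4_c, ball5_c, ball6_c, ball7_c, ball8_c and cup_fr below 0.009 m and distance between any of ball1_c, ball2_c, ball3_c, ball4_c, ball5_c, ball6_c, ball7_c, ball8_c and cup_bl below 0.009 m and distance between any of ball1_c, ball2_c, ball3_c, ball4_c, ball5_c, ball6_c, ball7_c, ball8_c and cup_br below 0.009 m).
3. the cup has come out past the bar, over the bin wall, still level, with a ball in each of its four places (angle between scoop_well's own z axis and vertical below 0.14 rad and y of scoop_well in the frame of bin below -0.066 m and distance between any of ball1_c, ball2_c, ball3_c, ball4_c, ball5_c, ball6_c, ball7_c, ball8_c and cup_fl below 0.009 m and distance between any of ball1_c, ball2_c, ball3_c, ball4_c, ball5_c, ball6_c, ball7_c, ball8_c and cup_fr below 0.009 m and distance between any of ball1_c, ball2_c, ball3_c, ball4_c, ball5_c, ball6_c, ball7_c, ball8_c and cup_bl below 0.009 m and distance between any of ball1_c, ball2_c, ball3_c, ball4_c, ball5_c, ball6_c, ball7_c, ball8_c and cup_br below 0.009 m), for 0.1 s.
4. exactly four balls (0.56 N each) lie in the square pocket (contact force between pad and anything else between 2 and 2.5 N), for 0.2 s.
At the end, for the whole second after the job is handed in: Exactly four balls on the pad of the square pocket (2.0 to 2.5 N), all others in the bin; every castor part present upright (0.1 rad), seated on the bay floor (5 mm), at rest; the scoop standing upright (0.1 rad) on the bench outside the tray (all of step 4 and (distance between ball1_c and pad below 0.056 m or (x of ball1_c in the frame of bin between -0.107 and 0.107 m and y of ball1_c in the frame of bin between -0.036 and 0.036 m and z of ball1_c in the frame of bin below 0.075 m)) and (distance between ball2_c and pad below 0.056 m or (x of ball2_c in the frame of bin between -0.107 and 0.107 m and y of ball2_c in the frame of bin between -0.036 and 0.036 m and z of ball2_c in the frame of bin below 0.075 m)) and (distance between ball3_c and pad below 0.056 m or (x of ball3_c in the frame of bin between -0.107 and 0.107 m and y of ball3_c in the frame of bin between -0.036 and 0.036 m and z of ball3_c in the frame of bin below 0.075 m)) and (distance between ball4_c and pad below 0.056 m or (x of ball4_c in the frame of bin between -0.107 and 0.107 m and y of ball4_c in the frame of bin between -0.036 and 0.036 m and z of ball4_c in the frame of bin below 0.075 m)) and (distance between ball5_c and pad below 0.056 m or (x of ball5_c in the frame of bin between -0.107 and 0.107 m and y of ball5_c in the frame of bin between -0.036 and 0.036 m and z of ball5_c in the frame of bin below 0.075 m)) and (distance between ball6_c and pad below 0.056 m or (x of ball6_c in the frame of bin between -0.107 and 0.107 m and y of ball6_c in the frame of bin between -0.036 and 0.036 m and z of ball6_c in the frame of bin below 0.075 m)) and (distance between ball7_c and pad below 0.056 m or (x of ball7_c in the frame of bin between -0.107 and 0.107 m and y of ball7_c in the frame of bin between -0.036 and 0.036 m and z of ball7_c in the frame of bin below 0.075 m)) and (distance between ball8_c and pad below 0.056 m or (x of ball8_c in the frame of bin between -0.107 and 0.107 m and y of ball8_c in the frame of bin between -0.036 and 0.036 m and z of ball8_c in the frame of bin below 0.075 m)) and x of housing_c in the frame of tray_bay between -0.025 and 0.025 m and y of housing_c in the frame of tray_bay between -0.087 and 0.087 m and z of housing_c in the frame of tray_bay between 0.021 and 0.032 m and angle between each of housing_c, tin_c, roller_c, carton_c, scoop_well's own z axis and vertical below 0.1 rad and x of tin_c in the frame of tray_bay between -0.025 and 0.025 m and y of tin_c in the frame of tray_bay between -0.087 and 0.087 m and z of tin_c in the frame of tray_bay between 0.021 and 0.032 m and x of roller_c in the frame of tray_bay between -0.025 and 0.025 m and y of roller_c in the frame of tray_bay between -0.087 and 0.087 m and z of roller_c in the frame of tray_bay between 0.02 and 0.031 m and x of carton_c in the frame of tray_bay between -0.025 and 0.025 m and y of carton_c in the frame of tray_bay between -0.087 and 0.087 m and z of carton_c in the frame of tray_bay between 0.02 and 0.031 m and height (world z) of scoop_well below 0.008 m and horizontal distance between scoop_well and tray_bay above 0.115 m and horizontal distance between scoop_well and pad above 0.06 m); the robot touches nothing.
It fails at once if a bystander (spray can, wrench) is moved more than 30 mm (distance of any of spray, wrench from where it was at the start of the episode above 0.03 m).
Of housing, tin, roller, carton only 3 to 4 are there at a start; the rules pass over those that are not, and their reading is None.
At some moment in a run one of housing, tin, roller, carton may be knocked a few centimetres aside while the robot is not near it.
It also fails if it takes over 200 s, if anything falls off the work surface, if the arm or the gripper's body presses on something with over 40 N, if the wrist force passes 120 N, or if a joint passes its speed limit or range.

## Robot

A 7-joint arm with a two-finger parallel gripper is mounted at the origin on the work surface. World frame = base frame: x ahead of the robot, y to its left, z up, the work surface at z = 0. Lengths are in m, angles in rad, forces in N, time in s.
With the tool pointing down it reaches from about 0.4 to 0.85 m from the base axis. Payload 4.5 kg.
Tool frame: the origin (TCP) lies on the centre line of the jaws, within the pads' length; the fingertips stand 11 mm ahead of it and the grasp point (between the pads) lies 8 mm behind it; z points along the fingers, y is the direction in which the jaws open and shut (so a half turn about z gives the same grasp; the last joint's range is limited). The gripper opens to 88 mm and grips with 3 to 60 N. Pads are 18 mm wide; open, the fingers measure 123 mm over their backs; the gripper's body (75 mm by 187 mm) begins 45 mm behind the grasp point.
Start: joints at [-1.104, 0.689, -0.195, 1.565, 0.157, 0.902, -0.215], TCP at [0.262, 0.567, 0.225] pointing down, gripper open.
Joint ranges: [-3.01, 3.01], [-0.46, 2.08], [-1.47, 1.51], [0.13, 2.56], [-1, 4.14], [0.04, 2.09], [-2.66, 2.66]. Speed limits (rad/s): [2.57, 2.57, 3.14, 3.14, 3.14, 3.14, 3.14].

## Interface

Orientations are given as a unit quaternion [x, y, z, w].
In Python, from plant import r, snapshot gives the robot as it stands.
- The arm moves only by the tool drive_tool, never from a script. Its argument "commands" is a list of rows, each an object of numbers: "wx", "wy", "wz": the turn, a rotation vector about the tool's x, y, z in rad; "dx", "dy", "dz": the shift along the tool's x, y, z in m; "claw": the opening, from 0 (shut) to 1 (fully open). A call has 1 to 12 rows; each row shifts and turns the commanded pose from where the row before left it, along the tool's axes as they then stand; what a row does not reach is not made up. A row lasts 1/10 s, in which the tool goes at most 50 mm and 8.59 degrees, less where a joint would pass 70% of its speed; a pose out of reach is approached as far as the arm can. A call is refused whole if a number of a shift passes 0.05 or a number of a turn 0.15, either way. A call with a gripper value outside its range is refused whole. The fingers move at their own pace and stop on an object; "grip_force" is the grip in N (left out, the last holds). Time passes only in rows, so rows that do not move let the fingers close. It gives the time, the measured TCP pose, the force and the opening at its end, in the units of the state.
- r.get_state(): the state, without advancing time (a new reading comes with each control period).
- snapshot(name): name is "side" or "top"; returns a dict with "color" (400x640x3 uint8, red, green, blue), "fx", "fy", "cx", "cy" (pixels), "dist" ([k1, k2, p1, p2, k3] as OpenCV has them; the pictures are not rectified), "world_to_cam" (4x4, takes a point from world to camera coordinates). Camera axes: x right, y up, looking along -z (the intrinsics and any distortion apply to the point x, -y, -z); pixel columns grow to the right and rows downward; lengths in m; the calibration is good to about 2 mm. A picture is of the moment at which its call begins. There is no depth.
- r.finish_job(): hands the job in, once; it reports no verdict.
The state is a dict: "clock": time; "q": joint angles; "qd": joint speeds; "joint_torque": joint torques, N m; "tool_pos": TCP position; "eef_rot": TCP orientation; "contact_force": force on the tool from outside, world axes, zero at the start; "moment": the same for the moment, N m; "opening": opening from 0.0 (shut) to 1.0 (fully open).
Only numpy, scipy, OpenCV 4.12 (cv2) and the standard library are available. Lean on these libraries where they do the work, as an engineer would, in place of code of your own. Each camera call takes 0.05 s, during which the arm holds its last target. There are 200 camera calls.

## Working session

There is one attempt and no reset: what is moved stays moved. The work goes in short steps, Python scripts to look and compute and a tool call to move; the robot and the scene stay as the last step left them, time stands still between calls to the robot, and variables do not carry over. Pictures are saved under pics/ and viewed, on a budget of 14 in all, crops included, one or two more only if the job needs it, and the job is handed in when it is done.

Besides the shell and the picture viewer there is one more tool, called as name([rows], argument=value, ...), one row to a line, values as JSON. drive_tool: Moves the arm, as the interface text tells. Its arguments: {"type":"object","properties":{"commands":{"type":"array","items":{"type":"object","properties":{"wx":{"type":"number"},"wy":{"type":"number"},"wz":{"type":"number"},"dx":{"type":"number"},"dy":{"type":"number"},"dz":{"type":"number"},"claw":{"type":"number"}}}},"grip_force":{"type":"number"}},"required":["commands"]}

```bash
ls; mkdir -p pics
cat > h.py <<'E'
import numpy as np, cv2
from plant import r, snapshot
def take(n,name):
    s=snapshot(n); np.save(f'pics/{name}.npy',s,allow_pickle=True)
    cv2.imwrite(f'pics/{name}.png',s['color'][...,::-1]); return s
def load(name): return np.load(f'pics/{name}.npy',allow_pickle=True).item()
def K(s): return np.array([[s['fx'],0,s['cx']],[0,s['fy'],s['cy']],[0,0,1.]])
def ray(s,uv):
    p=cv2.undistortPoints(np.array([[uv]],float),K(s),np.array(s['dist'],float))[0,0]
    T=np.array(s['world_to_cam']); R=T[:3,:3]; o=-R.T@T[:3,3]
    d=R.T@np.array([p[0],-p[1],-1]); return o,d/np.linalg.norm(d)
def onz(s,uv,z):
    o,d=ray(s,uv); return o+d*(z-o[2])/d[2]
def proj(s,P):
    T=np.array(s['world_to_cam']); q=(T[:3,:3]@np.atleast_2d(P).T).T+T[:3,3]
    q=q*[1,-1,-1]; return cv2.projectPoints(q,np.zeros(3),np.zeros(3),K(s),np.array(s['dist'],float))[0][:,0]
E
python3 - <<'E'
from h import *
for n in('side','top'):
    s=take(n,n+'0'); o,d=ray(s,(320,200)); print(n,o.round(3),d.round(3),s['fx'])
print(r.get_state())
a=load('side0')['color'];b=load('top0')['color']
E
```

```text
pics
side [0.448 0.572 0.7  ] [ 0.148 -0.693 -0.706] 374.43083078226346
top [ 0.554 -0.009  1.039] [ 0.073  0.007 -0.997] 396.81596630242876
{'clock': 0.1, 'q': array([-1.1041977 ,  0.68987042, -0.19453002,  1.56619852,  0.15726799,
        0.9025248 , -0.21508382]), 'qd': array([-6.99184660e-04, -1.70247112e-03,  2.30823107e-04, -4.02808622e-03,
       -1.53054652e-03,  1.86172864e-04, -7.09685615e-05]), 'joint_torque': array([-3.23669155e-03, -5.28501248e+01, -1.27141658e+00, -1.53837901e+01,
       -5.25506528e-02,  2.03995223e-03,  4.67555833e-05]), 'tool_pos': array([0.26192098, 0.56683611, 0.2246201 ]), 'eef_rot': array([ 2.14677522e-01,  9.76684653e-01, -7.96578863e-04, -1.28144045e-04]), 'contact_force': array([-0.25213141,  0.00514604,  0.83273453]), 'moment': array([-0.02491291,  0.04198052,  0.00362981]), 'opening': 0.999046698126959}
```

View pics/top0.png

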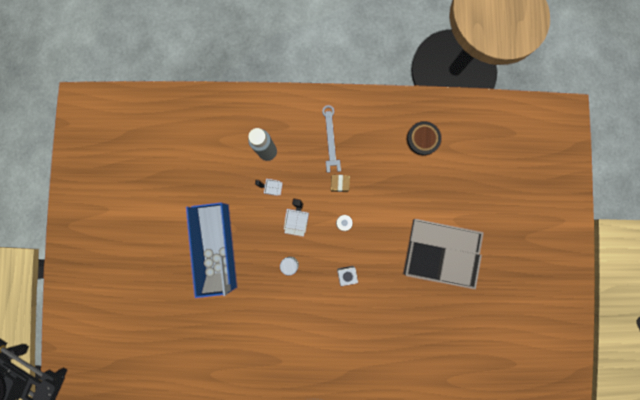

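View pics/side0.png

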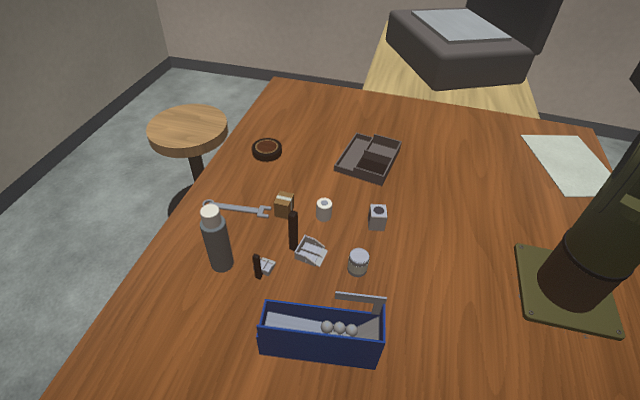

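Top: bin (212,250), large scoop (296,222), small look-alike scoop (273,187), carton (340,183), roller (344,223), tin (289,267), housing (348,276), tray (444,253), spray can (258,140), wrench (332,140), and a mug at (424,138) that isn't needed. Side view: the scoops are at (310,250) large and (266,265) small. I choose the large one and check it in a close crop.

Run:
```python
from h import *
s=load('top0');c=s['color'][90:310,180:490,::-1]
cv2.imwrite('pics/c1.png',cv2.resize(c,None,fx=2.55,fy=2.55,interpolation=cv2.INTER_CUBIC))
s=load('side0');c=s['color'][180:375,190:420,::-1]
cv2.imwrite('pics/c2.png',cv2.resize(c,None,fx=3,fy=3,interpolation=cv2.INTER_CUBIC))
```

```text
(no output)
```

View pics/c1.png

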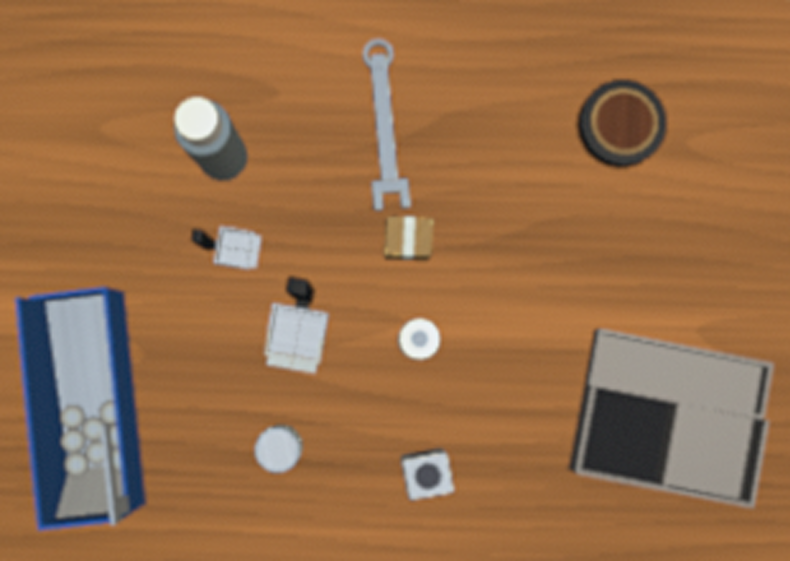

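View pics/c2.png

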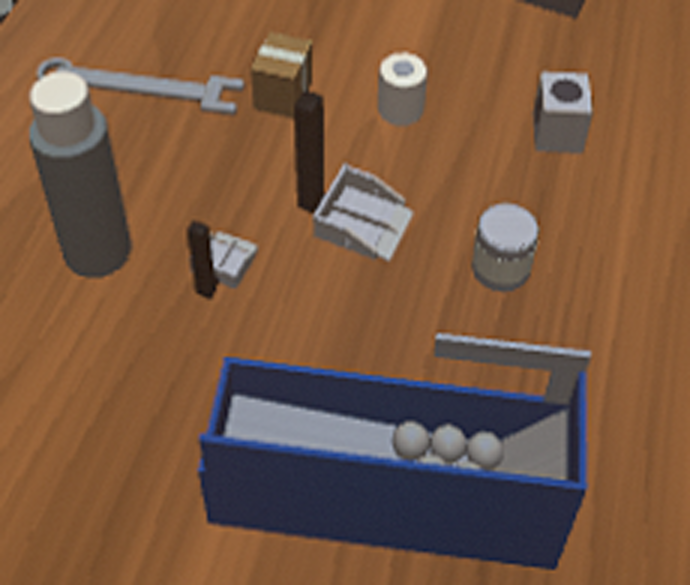

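```bash
cat > m.py <<'E'
from h import *
t=load('top0');sd=load('side0')
def g(img,pt,off,k,sub=True):
    p=np.array(off)+(np.array(pt)+.5)/k-.5
    if sub:
        gr=cv2.cvtColor(img['color'],cv2.COLOR_RGB2GRAY)
        q=cv2.cornerSubPix(gr,p.reshape(1,1,2).astype(np.float32),(2,2),(-1,-1),(3,30,.01))[0,0]
        if np.linalg.norm(q-p)<2: p=q
    return p
T=lambda x,y,z,sub=True: onz(t,g(t,(x,y),(180,90),2.55,sub),z)[:2]
S=lambda x,y,z,sub=True: onz(sd,g(sd,(x,y),(190,180),3,sub),z)[:2]
def fit(L,W):
    L=np.array(L);W=np.array(W);lc=L.mean(0);wc=W.mean(0)
    a=(L-lc)@[1,1j];b=(W-wc)@[1,1j];th=np.angle((a.conj()*b).sum())
    R=np.array([[np.cos(th),-np.sin(th)],[np.sin(th),np.cos(th)]])
    c=wc-R@lc; res=W-(L@R.T+c)
    return c.round(4),round(th,4),(res*1000).round(1).tolist()
if __name__=='__main__':
  for sub in(False,True):
    print('sub',sub)
    b=[(.109,.038),(-.109,.038),(.109,-.038),(-.109,-.038)]
    print('binT',fit(b,[T(18,298,.115,sub),T(40,528,.115,sub),T(122,290,.075,sub),T(145,505,.075,sub)]))
    print('binS',fit(b[:3],[S(202,437,.115,sub),S(583,485,.115,sub),S(227,360,.075,sub)]))
    print('bar',S(436,335,.132,sub),S(436,353,.112,sub),T(106,422,.132,sub))
    sc=[(.028,.028),(.028,-.028),(-.033,.028),(-.033,-.028)]
    print('scT',fit(sc,[T(270,304,.026,sub),T(328,310,.026,sub),T(265,368,0,sub),T(317,374,0,sub)]),T(298,285,.118,False))
    tr=[(.073,.091),(.073,-.091),(-.073,.091),(-.073,-.091)]
    print('trT',fit(tr,[T(598,329,.022,sub),T(772,363,.022,sub),T(573,472,.036,sub),T(754,506,.036,sub)]))
  print('handle side',S(310,100,.118,False))
  for n,x,y,z in(('roller',419,338,.05),('tin',278,449,.052),('housing',428,476,.052),('carton',409,238,.05)): print(n,T(x,y,z,False))
  for n,x,y,z in(('roller',403,67,.05),('tin',507,222,.052),('housing',566,90,.052),('carton',285,52,.05)): print(n,S(x,y,z,False))
E
python3 m.py
```

```text
sub False
binT (array([0.5008, 0.2525]), np.float64(0.1479), [[-5.1, 5.0], [1.0, 7.3], [-4.0, -7.2], [8.2, -5.2]])
binS (array([0.4995, 0.2613]), np.float64(0.1528), [[-3.3, -2.6], [4.4, 0.4], [-1.1, 2.2]])
bar [0.48665983 0.22378773] [0.4853317  0.22343989] [0.48795797 0.21965441]
scT (array([0.5709, 0.06  ]), np.float64(-0.1038), [[1.3, 0.5], [2.6, -2.1], [-2.5, -0.3], [-1.4, 1.9]]) [0.6165001 0.0519285]
trT (array([ 0.5002, -0.3225]), np.float64(-0.169), [[-1.0, -0.1], [-0.7, -0.0], [0.9, 1.5], [0.9, -1.4]])
sub True
binT (array([0.5008, 0.2523]), np.float64(0.1475), [[-6.1, 6.2], [2.3, 7.5], [-6.8, -8.7], [10.6, -5.0]])
binS (array([0.5006, 0.2617]), np.float64(0.1559), [[-2.8, -1.1], [3.3, 0.4], [-0.5, 0.7]])
bar [0.48715182 0.22497385] [0.48533169 0.22343991] [0.48910786 0.22382401]
scT (array([0.5717, 0.0598]), np.float64(-0.1489), [[0.9, 0.3], [0.0, -0.1], [-0.8, -3.2], [-0.1, 2.9]]) [0.6165001 0.0519285]
trT (array([ 0.5012, -0.3234]), np.float64(-0.1751), [[-1.8, 0.3], [-1.1, 1.1], [2.5, -0.4], [0.4, -1.1]])
handle side [0.61540807 0.05439216]
roller [ 0.57239497 -0.06326875]
tin [0.46129668 0.07087614]
housing [ 0.4392198  -0.07494207]
carton [ 0.67029833 -0.05128876]
roller [ 0.57319653 -0.06268786]
tin [0.46349405 0.07019768]
housing [ 0.44106066 -0.07273944]
carton [ 0.67077035 -0.05189524]
```

Run:
```python
from h import *
t=load('top0')['color'][...,::-1];s=load('side0')['color'][...,::-1]
z=lambda im,u,v,w,h,k: cv2.resize(im[v:v+h,u:u+w],None,fx=k,fy=k,interpolation=cv2.INTER_CUBIC)
c=np.zeros((600,800,3),np.uint8)
c[0:300,0:340]=z(t,400,214,85,75,4)        # tray top
c[0:300,360:680]=z(s,328,128,80,75,4)      # tray side
c[310:550,0:240]=z(t,332,260,30,30,8)      # housing top
c[310:550,250:490]=z(t,325,168,30,30,8)    # carton
c[310:590,500:740]=z(t,280,196,30,35,8)    # scoop
cv2.imwrite('pics/c3.png',c)
```

```text
(no output)
```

View pics/c3.png

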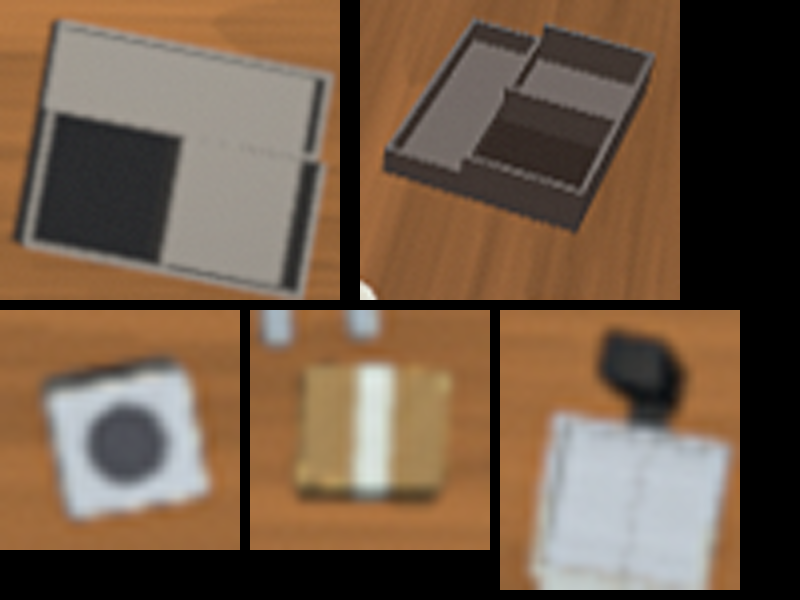

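Run:
```python
from m import *
P=lambda img,x,y,z,ox,oy,u,v,k: onz(img,(u+(x-ox+.5)/k-.5,v+(y-oy+.5)/k-.5),z)[:2]
TT=lambda x,y,z:P(t,x,y,z,0,0,400,214,4)
SS=lambda x,y,z:P(sd,x,y,z,360,0,328,128,4)
tr=[(.073,.091),(.073,-.091),(-.073,.091),(-.073,-.091)]
a=fit(tr,[TT(62,20,.022),TT(331,74,.022),TT(25,243,.036),TT(301,297,.036)])
b=fit(tr,[SS(385,151,.022),SS(475,20,.022),SS(583,191,.036),SS(654,54,.036)])
print(a);print(b)
print('hous',P(t,128,441,.052,0,310,332,260,8),[P(t,x,y,.052,0,310,332,260,8).round(4) for x,y in((46,387),(184,366),(209,493),(72,519))])
print('cart',P(t,372,426,.05,250,310,325,168,8))
b4=[(.109,.038),(-.109,.038),(.109,-.038),(-.109,-.038)]
print('binT',fit(b4,[T(18,298,.115),T(40,528,.115),T(122,290,0),T(145,505,0)]))
q=lambda x,y,z:P(t,x,y,z,500,310,280,196,8)
sc=[(.028,.028),(.028,-.028),(.052,0)]
print('scoop',fit(sc[:2],[q(553,412,.025),q(731,440,.025)]), 'handle top',q(632,368,.118))
# ball centres in bin, z~.03
```

```text
(array([ 0.5007, -0.3237]), np.float64(-0.173), [[-1.5, -1.0], [-1.0, 1.5], [1.1, -1.2], [1.3, 0.8]])
(array([ 0.5002, -0.3184]), np.float64(-0.1685), [[-0.7, 1.0], [-2.5, 2.2], [2.2, -4.5], [1.0, 1.4]])
hous [ 0.44026385 -0.07497506] [array([ 0.4562, -0.0493]), array([ 0.4637, -0.0917]), array([ 0.4249, -0.1003]), array([ 0.4159, -0.0583])]
cart [ 0.67271976 -0.0505432 ]
binT (array([0.499 , 0.2607]), np.float64(0.1459), [[-4.4, -2.1], [4.0, -1.1], [-0.9, 1.0], [1.2, 2.2]])
scoop (array([0.5731, 0.0591]), np.float64(-0.1295), [[0.1, 0.8], [-0.1, -0.8]]) handle top [0.61331837 0.05298666]
```

```bash
cat > plan.py <<'E'
import sys; from h import *
from scipy.spatial.transform import Rotation as Ro
def plan(x,y,z,head=None):
    s=r.get_state(); p=np.array(s['tool_pos']); R=Ro.from_quat(s['eef_rot']); 
    d=np.array([x,y,z])-p; M=R.as_matrix(); h=np.degrees(np.arctan2(M[1,1],M[0,1]))
    print('t%.1f'%s['clock'],'pos',p.round(4),'head %.1f'%h,'zax',M[:,2].round(3),'q',np.round(s['q'],2),'F',np.round(s['contact_force'],1),'op %.3f'%s['opening'])
    print(' shift now-frame',(M.T@d).round(4))
    if head is not None:
        dh=(head-h+180)%360-180; print(' wz',round(-np.radians(dh),3))
        a=np.radians(head); B=np.array([[-np.sin(a),np.cos(a),0],[np.cos(a),np.sin(a),0],[0,0,-1]])
        print(' shift after turn',(B@d).round(4),' full turn to level',(R.inv()*Ro.from_matrix(B.T)).as_rotvec().round(4))
if __name__=='__main__': plan(*map(float,sys.argv[1:]))
E
python3 plan.py .440 -.075 .20 -79.5
```

```text
t0.1 pos [0.2619 0.5668 0.2246] head 65.2 zax [-0.001 -0.002 -1.   ] q [-1.1   0.69 -0.19  1.57  0.16  0.9  -0.22] F [-0.3  0.   0.8] op 0.999
 shift now-frame [-0.4308 -0.508   0.0255]
 wz 2.526
 shift after turn [0.0581 0.6635 0.0246]  full turn to level [-5.0000e-04  2.1000e-03  2.5256e+00]
```

drive_tool([
  {"dx":-0.027,"dy":-0.032},
  {"dx":-0.027,"dy":-0.032},
  {"dx":-0.027,"dy":-0.032},
  {"dx":-0.027,"dy":-0.032},
  {"dx":-0.027,"dy":-0.032},
  {"dx":-0.027,"dy":-0.032},
  {"dx":-0.027,"dy":-0.032},
  {"dx":-0.027,"dy":-0.032},
  {"dx":-0.027,"dy":-0.032},
  {"dx":-0.027,"dy":-0.032},
  {"dx":-0.027,"dy":-0.032},
  {"dx":-0.027,"dy":-0.032},
], grip_force=25)

```text
validation failed for argument at $.co...
```

drive_tool([
  {"dx":-0.027,"dy":-0.031},
  {"dx":-0.027,"dy":-0.031},
  {"dx":-0.027,"dy":-0.031},
  {"dx":-0.027,"dy":-0.031,"dz":0.02},
  {"wz":0.148},
  {"wz":0.148},
  {"wz":0.148},
  {"wz":0.148},
  {"wz":0.148},
  {"wz":0.148},
  {"wz":0.148},
  {"wz":0.148},
])

```text
validation failed for argument at $.co...
```

drive_tool([
  {"wz":0.148},
  {"wz":0.148},
  {"wz":0.148},
  {"wz":0.148},
  {"wz":0.148},
  {"wz":0.148},
  {"wz":0.148},
  {"wz":0.148},
  {"wz":0.148},
  {},
])

```text
validation failed for argument at $.co...
```

```bash
python3 plan.py .440 -.075 .041 -79.5
python3 - <<'E'
from h import *
s=load('top0')['color'][90:310,180:490,::-1]; n=take('top','top1')['color'][90:310,180:490,::-1]
take('side','side1')
d=cv2.absdiff(s,n).max(2)>50; nn,l,st,c=cv2.connectedComponentsWithStats(d.astype(np.uint8))
print([(x[:4]*1).tolist()+[int(x[4])] for x in st[1:] if x[4]>15])
E
```

```text
t0.1 pos [0.2619 0.5668 0.2246] head 65.2 zax [-0.001 -0.002 -1.   ] q [-1.1   0.69 -0.19  1.57  0.16  0.9  -0.22] F [-0.3  0.   0.8] op 0.999
 shift now-frame [-0.4308 -0.5077  0.1845]
 wz 2.526
 shift after turn [0.0581 0.6635 0.1836]  full turn to level [-5.0000e-04  2.1000e-03  2.5256e+00]
[]
```

drive_tool([
  {"dx":-0.027,"dy":-0.032,"dz":0,"wx":0,"wy":0,"wz":0,"claw":1},
], grip_force=25)

```text
clock: 0.3
tool_pos: [0.2699, 0.5319, 0.225]
eef_rot: [0.212, 0.977, 0.003, -0.002]
contact_force: [0.6, 0.1, -0.2]
opening: 1.001
```

drive_tool([
  {"dx":-0.027,"dy":-0.032,"claw":1},
])

```text
validation failed for argument at $.co...
```

drive_tool([
  {"dx":-0.032,"dy":-0.038,"dz":0,"wx":0,"wy":0,"wz":0,"claw":1},
  {"dx":-0.032,"dy":-0.038,"dz":0,"wx":0,"wy":0,"wz":0,"claw":1},
  {"dx":-0.032,"dy":-0.038,"dz":0,"wx":0,"wy":0,"wz":0,"claw":1},
  {"dx":-0.032,"dy":-0.038,"dz":0,"wx":0,"wy":0,"wz":0,"claw":1},
  {"dx":-0.032,"dy":-0.038,"dz":0,"wx":0,"wy":0,"wz":0,"claw":1},
  {"dx":-0.032,"dy":-0.038,"dz":0,"wx":0,"wy":0,"wz":0,"claw":1},
  {"dx":-0.032,"dy":-0.038,"dz":0,"wx":0,"wy":0,"wz":0,"claw":1},
  {"dx":-0.032,"dy":-0.038,"dz":0,"wx":0,"wy":0,"wz":0,"claw":1},
  {"dx":-0.032,"dy":-0.038,"dz":0,"wx":0,"wy":0,"wz":0,"claw":1},
  {"dx":-0.032,"dy":-0.038,"dz":0,"wx":0,"wy":0,"wz":0,"claw":1},
  {"dx":-0.032,"dy":-0.038,"dz":0,"wx":0,"wy":0,"wz":0,"claw":1},
  {"dx":-0.032,"dy":-0.038,"dz":0,"wx":0,"wy":0,"wz":0,"claw":1},
])

```text
clock: 1.5
tool_pos: [0.4309, -0.05, 0.2254]
eef_rot: [0.215, 0.977, 0.0, 0.0]
contact_force: [1.0, 0.3, 0.0]
opening: 1.003
```

drive_tool([
  {"dx":-0.02,"dy":-0.02,"dz":0.02,"wx":0,"wy":0,"wz":0,"claw":1},
  {"dx":0,"dy":0,"dz":0,"wx":0,"wy":0,"wz":0.148,"claw":1},
  {"dx":0,"dy":0,"dz":0,"wx":0,"wy":0,"wz":0.148,"claw":1},
  {"dx":0,"dy":0,"dz":0,"wx":0,"wy":0,"wz":0.148,"claw":1},
  {"dx":0,"dy":0,"dz":0,"wx":0,"wy":0,"wz":0.148,"claw":1},
  {"dx":0,"dy":0,"dz":0,"wx":0,"wy":0,"wz":0.148,"claw":1},
  {"dx":0,"dy":0,"dz":0,"wx":0,"wy":0,"wz":0.148,"claw":1},
  {"dx":0,"dy":0,"dz":0,"wx":0,"wy":0,"wz":0.148,"claw":1},
  {"dx":0,"dy":0,"dz":0,"wx":0,"wy":0,"wz":0.148,"claw":1},
])

```text
clock: 2.4
tool_pos: [0.4403, -0.0744, 0.2053]
eef_rot: [0.725, 0.689, 0.0, -0.0]
contact_force: [-0.6, -0.3, -0.3]
opening: 0.995
```

drive_tool([
  {"dx":0,"dy":0,"dz":0,"wx":0,"wy":0,"wz":0.148,"claw":1},
  {"dx":0,"dy":0,"dz":0,"wx":0,"wy":0,"wz":0.148,"claw":1},
  {"dx":0,"dy":0,"dz":0,"wx":0,"wy":0,"wz":0.148,"claw":1},
  {"dx":0,"dy":0,"dz":0,"wx":0,"wy":0,"wz":0.148,"claw":1},
  {"dx":0,"dy":0,"dz":0,"wx":0,"wy":0,"wz":0.148,"claw":1},
  {"dx":0,"dy":0,"dz":0,"wx":0,"wy":0,"wz":0.148,"claw":1},
  {"dx":0,"dy":0,"dz":0,"wx":0,"wy":0,"wz":0.148,"claw":1},
  {"dx":0,"dy":0,"dz":0,"wx":0,"wy":0,"wz":0.148,"claw":1},
  {"dx":0,"dy":0,"dz":0,"wx":0,"wy":0,"wz":0.148,"claw":1},
  {"dx":0,"dy":0,"dz":0,"wx":0,"wy":0,"wz":0,"claw":1},
])

```text
clock: 3.4
tool_pos: [0.4404, -0.0743, 0.2052]
eef_rot: [0.995, 0.096, -0.0, 0.0]
contact_force: [-0.1, 0.1, -1.0]
opening: 0.996
```

```bash
python3 plan.py .440 -.075 .041 -79.5
python3 - <<'E'
from h import *
s=load('side0')['color'][180:290,190:420,::-1]; n=take('side','side1')['color'][180:290,190:420,::-1]
d=cv2.absdiff(s,n).max(2)>50; nn,l,st,c=cv2.connectedComponentsWithStats(d.astype(np.uint8))
print([x.tolist() for x in st[1:] if x[4]>15])
E
```

```text
t3.4 pos [ 0.4404 -0.0743  0.2052] head -79.0 zax [-0. -0. -1.] q [-0.25  0.55  0.5   2.13 -0.48  0.57 -0.79] F [-0.1  0.1 -1. ] op 0.996
 shift now-frame [-0.0004  0.0005  0.1642]
 wz 0.009
 shift after turn [-0.0005  0.0006  0.1642]  full turn to level [0.0004 0.0004 0.0094]
[]
```

drive_tool([
  {"dx":0,"dy":0,"dz":0.045,"wx":0,"wy":0,"wz":0,"claw":1},
  {"dx":0,"dy":0,"dz":0.045,"wx":0,"wy":0,"wz":0,"claw":1},
  {"dx":0,"dy":0,"dz":0.044,"wx":0,"wy":0,"wz":0,"claw":1},
  {"dx":0,"dy":0,"dz":0.03,"wx":0,"wy":0,"wz":0,"claw":1},
  {"dx":0,"dy":0,"dz":0,"wx":0,"wy":0,"wz":0,"claw":0},
  {"dx":0,"dy":0,"dz":0,"wx":0,"wy":0,"wz":0,"claw":0},
  {"dx":0,"dy":0,"dz":0,"wx":0,"wy":0,"wz":0,"claw":0},
  {"dx":0,"dy":0,"dz":0,"wx":0,"wy":0,"wz":0,"claw":0},
  {"dx":0,"dy":0,"dz":0,"wx":0,"wy":0,"wz":0,"claw":0},
  {"dx":0,"dy":0,"dz":0,"wx":0,"wy":0,"wz":0,"claw":0},
])

```text
clock: 4.45
tool_pos: [0.4408, -0.0744, 0.0421]
eef_rot: [0.995, 0.097, 0.001, 0.0]
contact_force: [0.3, 0.4, 0.7]
opening: 0.483
```

drive_tool([
  {"dx":0,"dy":0,"dz":-0.03,"wx":0,"wy":0,"wz":0,"claw":0},
  {"dx":0,"dy":0,"dz":-0.04,"wx":0,"wy":0,"wz":0,"claw":0},
  {"dx":0,"dy":0,"dz":-0.04,"wx":0,"wy":0,"wz":0,"claw":0},
  {"dx":0,"dy":0,"dz":0,"wx":0,"wy":0,"wz":0,"claw":0},
])

```text
clock: 4.85
tool_pos: [0.4426, -0.0752, 0.1552]
eef_rot: [0.995, 0.096, 0.004, 0.001]
contact_force: [0.3, -0.5, 0.4]
opening: 0.115
```

```bash
cat > pp.py <<'E'
# bay target: python3 pp.py yoff z  -> plan to bay centre + yoff along tray y
import sys; from plan import *
B=np.array([.544,-.3295]); TH=-.171
def bay(yo,xo=0): return B+[np.cos(TH)*xo-np.sin(TH)*yo, np.sin(TH)*xo+np.cos(TH)*yo]
if __name__=='__main__':
    a=[float(v) for v in sys.argv[1:]]; p=bay(a[0],a[2] if len(a)>2 else 0); print(p.round(4)); plan(p[0],p[1],a[1],np.degrees(TH))
E
python3 pp.py .066 .15; python3 -c "
from h import *; take('side','side2');take('top','top2')"
```

```text
[ 0.5552 -0.2645]
t4.8 pos [ 0.4426 -0.0752  0.1552] head -78.9 zax [ 0.008 -0.002 -1.   ] q [-0.19  0.64  0.41  2.18 -0.6   0.43 -0.67] F [ 0.3 -0.5  0.4] op 0.115
 shift now-frame [0.0742 0.2073 0.0064]
 wz -1.207
 shift after turn [-0.1674  0.1432  0.0052]  full turn to level [ 0.0072 -0.0045 -1.2069]
```

Run:
```python
from h import *
t=load('top2')['color'][...,::-1];s=load('side2')['color'][...,::-1]
z=lambda im,u,v,w,h,k: cv2.resize(im[v:v+h,u:u+w],None,fx=k,fy=k,interpolation=cv2.INTER_CUBIC)
c=np.zeros((400,800,3),np.uint8)
c[:,:400]=z(t,280,220,100,100,4); c[:,400:]=z(s,320,160,100,100,4)
cv2.imwrite('pics/c4.png',c)
```

```text
(no output)
```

View pics/c4.png

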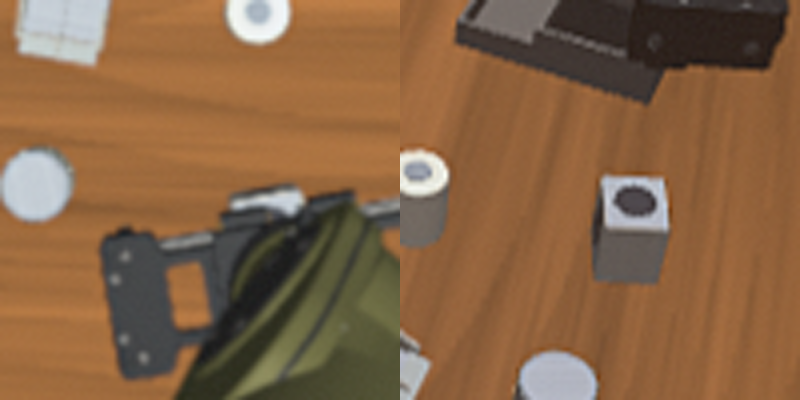

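Housing still stands at its place (top crop (265,205), side crop (635,202)). The fingers simply hadn't closed yet, so I regrip with more time.

drive_tool([
  {"dx":0.0005,"dy":0.002,"dz":0,"wx":0,"wy":0,"wz":0,"claw":0.65},
  {"dx":0,"dy":0,"dz":0,"wx":0,"wy":0,"wz":0,"claw":0.65},
  {"dx":0,"dy":0,"dz":0,"wx":0,"wy":0,"wz":0,"claw":0.65},
  {"dx":0,"dy":0,"dz":0,"wx":0,"wy":0,"wz":0,"claw":0.65},
  {"dx":0,"dy":0,"dz":0,"wx":0,"wy":0,"wz":0,"claw":0.65},
  {"dx":0,"dy":0,"dz":0,"wx":0,"wy":0,"wz":0,"claw":0.65},
  {"dx":0,"dy":0,"dz":0,"wx":0,"wy":0,"wz":0,"claw":0.65},
  {"dx":0,"dy":0,"dz":0,"wx":0,"wy":0,"wz":0,"claw":0.65},
])

```text
clock: 5.75
tool_pos: [0.4412, -0.0764, 0.1513]
eef_rot: [0.995, 0.096, 0.0, -0.0]
contact_force: [-0.8, -0.3, -0.2]
opening: 0.649
```

drive_tool([
  {"dx":0,"dy":0,"dz":0.04,"wx":0,"wy":0,"wz":0,"claw":0.65},
  {"dx":0,"dy":0,"dz":0.04,"wx":0,"wy":0,"wz":0,"claw":0.65},
  {"dx":0,"dy":0,"dz":0.034,"wx":0,"wy":0,"wz":0,"claw":0.65},
  {"dx":0,"dy":0,"dz":0,"wx":0,"wy":0,"wz":0,"claw":0.3},
  {"dx":0,"dy":0,"dz":0,"wx":0,"wy":0,"wz":0,"claw":0.3},
  {"dx":0,"dy":0,"dz":0,"wx":0,"wy":0,"wz":0,"claw":0.3},
  {"dx":0,"dy":0,"dz":0,"wx":0,"wy":0,"wz":0,"claw":0.3},
  {"dx":0,"dy":0,"dz":0,"wx":0,"wy":0,"wz":0,"claw":0.3},
  {"dx":0,"dy":0,"dz":0,"wx":0,"wy":0,"wz":0,"claw":0.3},
])

```text
clock: 6.65
tool_pos: [0.4417, -0.0764, 0.038]
eef_rot: [0.995, 0.096, 0.001, 0.0]
contact_force: [0.0, 0.2, -2.6]
opening: 0.479
```

drive_tool([
  {"dx":0,"dy":0,"dz":-0.03,"wx":0,"wy":0,"wz":0,"claw":0.3},
  {"dx":0,"dy":0,"dz":-0.04,"wx":0,"wy":0,"wz":0,"claw":0.3},
  {"dx":0,"dy":0,"dz":-0.04,"wx":0,"wy":0,"wz":0,"claw":0.3},
  {"dx":0,"dy":0,"dz":0,"wx":0,"wy":0,"wz":0,"claw":0.3},
])

```text
clock: 7.05
tool_pos: [0.4435, -0.0772, 0.1511]
eef_rot: [0.995, 0.096, 0.004, 0.001]
contact_force: [0.7, -0.7, -2.8]
opening: 0.483
```

```bash
python3 pp.py .064 .15
```

```text
[ 0.5549 -0.2664]
t7.0 pos [ 0.4435 -0.0772  0.1511] head -79.0 zax [ 0.008 -0.002 -1.   ] q [-0.2   0.65  0.43  2.18 -0.64  0.43 -0.63] F [ 0.7 -0.7 -2.8] op 0.483
 shift now-frame [0.0731 0.2071 0.0024]
 wz -1.207
 shift after turn [-0.1676  0.142   0.0011]  full turn to level [ 0.0075 -0.0044 -1.2072]
```

drive_tool([
  {"dx":0.0146,"dy":0.0414,"dz":0,"wx":0,"wy":0,"wz":0,"claw":0.3},
  {"dx":0.0146,"dy":0.0414,"dz":0,"wx":0,"wy":0,"wz":0,"claw":0.3},
  {"dx":0.0146,"dy":0.0414,"dz":0,"wx":0,"wy":0,"wz":0,"claw":0.3},
  {"dx":0.0146,"dy":0.0414,"dz":0,"wx":0,"wy":0,"wz":0,"claw":0.3},
  {"dx":0.0146,"dy":0.0414,"dz":0,"wx":0,"wy":0,"wz":0,"claw":0.3},
  {"dx":0,"dy":0,"dz":0,"wx":0,"wy":0,"wz":-0.134,"claw":0.3},
  {"dx":0,"dy":0,"dz":0,"wx":0,"wy":0,"wz":-0.134,"claw":0.3},
  {"dx":0,"dy":0,"dz":0,"wx":0,"wy":0,"wz":-0.134,"claw":0.3},
  {"dx":0,"dy":0,"dz":0,"wx":0,"wy":0,"wz":-0.134,"claw":0.3},
  {"dx":0,"dy":0,"dz":0,"wx":0,"wy":0,"wz":-0.134,"claw":0.3},
])

```text
clock: 8.05
tool_pos: [0.5518, -0.2647, 0.1458]
eef_rot: [0.907, 0.421, -0.0, -0.001]
contact_force: [0.6, -0.8, -2.4]
opening: 0.484
```

drive_tool([
  {"dx":0,"dy":0,"dz":0,"wx":0,"wy":0,"wz":-0.134,"claw":0.3},
  {"dx":0,"dy":0,"dz":0,"wx":0,"wy":0,"wz":-0.134,"claw":0.3},
  {"dx":0,"dy":0,"dz":0,"wx":0,"wy":0,"wz":-0.134,"claw":0.3},
  {"dx":0,"dy":0,"dz":0,"wx":0,"wy":0,"wz":-0.134,"claw":0.3},
  {"dx":0,"dy":0,"dz":0,"wx":0,"wy":0,"wz":0,"claw":0.3},
])

```text
clock: 8.55
tool_pos: [0.5517, -0.2649, 0.1461]
eef_rot: [0.765, 0.644, 0.0, -0.001]
contact_force: [-0.4, 0.2, -2.1]
opening: 0.482
```

```bash
python3 pp.py .064 .042; python3 -c "
from h import *; take('side','side3');take('top','top3')
z=lambda im,u,v,w,h,k: cv2.resize(im[v:v+h,u:u+w],None,fx=k,fy=k,interpolation=cv2.INTER_CUBIC)
cv2.imwrite('pics/c5.png',z(load('side3')['color'][...,::-1],320,90,120,110,5))"
```

```text
[ 0.5549 -0.2664]
t8.6 pos [ 0.5517 -0.2649  0.1461] head -9.8 zax [-0.001  0.002 -1.   ] q [ 0.3   0.78  0.14  1.69 -0.15  0.69  0.34] F [-0.4  0.2 -2.1] op 0.482
 shift now-frame [-0.0012  0.0035  0.1041]
 wz -0.001
 shift after turn [-0.0009  0.0034  0.1041]  full turn to level [-0.0015 -0.0022 -0.0007]
```

View pics/c5.png

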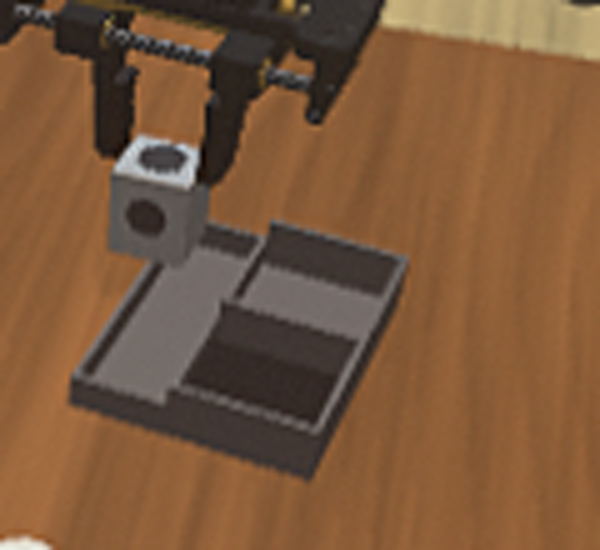

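drive_tool([
  {"dx":-0.001,"dy":0.0035,"dz":0.04,"wx":0,"wy":0,"wz":0,"claw":0.3},
  {"dx":0,"dy":0,"dz":0.035,"wx":0,"wy":0,"wz":0,"claw":0.3},
  {"dx":0,"dy":0,"dz":0.011,"wx":0,"wy":0,"wz":0,"claw":0.3},
  {"dx":0,"dy":0,"dz":0.002,"wx":0,"wy":0,"wz":0,"claw":0.3},
  {"dx":0,"dy":0,"dz":0,"wx":0,"wy":0,"wz":0,"claw":0.3},
])

```text
clock: 9.15
tool_pos: [0.5564, -0.2675, 0.06]
eef_rot: [0.765, 0.643, 0.0, 0.001]
contact_force: [0.5, -0.5, -2.2]
opening: 0.483
```

drive_tool([
  {"dx":0,"dy":0,"dz":0.005,"wx":0,"wy":0,"wz":0,"claw":0.3},
  {"dx":0,"dy":0,"dz":0.005,"wx":0,"wy":0,"wz":0,"claw":0.3},
  {"dx":0,"dy":0,"dz":0,"wx":0,"wy":0,"wz":0,"claw":0.3},
])

```text
clock: 9.45
tool_pos: [0.5557, -0.267, 0.0492]
eef_rot: [0.765, 0.644, 0.0, -0.0]
contact_force: [-0.5, 0.5, -1.9]
opening: 0.483
```

drive_tool([
  {"dx":0,"dy":0,"dz":0.004,"wx":0,"wy":0,"wz":0,"claw":0.3},
  {"dx":0,"dy":0,"dz":0.003,"wx":0,"wy":0,"wz":0,"claw":0.3},
  {"dx":0,"dy":0,"dz":0,"wx":0,"wy":0,"wz":0,"claw":0.3},
])

```text
clock: 9.75
tool_pos: [0.5555, -0.267, 0.0418]
eef_rot: [0.765, 0.644, -0.0, -0.0]
contact_force: [0.3, 0.2, -2.2]
opening: 0.482
```

```bash
python3 pp.py .064 .042; python3 -c "
from h import *; take('top','top4')"
```

```text
[ 0.5549 -0.2664]
t9.8 pos [ 0.5555 -0.267   0.0418] head -9.9 zax [-0.001  0.    -1.   ] q [ 0.32  0.93  0.1   1.72 -0.17  0.5   0.36] F [ 0.3  0.2 -2.2] op 0.482
 shift now-frame [ 0.0004 -0.0007 -0.0002]
 wz -0.001
 shift after turn [ 0.0004 -0.0007 -0.0002]  full turn to level [-0.0009 -0.0003 -0.001 ]
```

drive_tool([
  {"dx":0,"dy":0,"dz":0.001,"wx":0,"wy":0,"wz":0,"claw":0.3},
  {"dx":0,"dy":0,"dz":0,"wx":0,"wy":0,"wz":0,"claw":0.68},
  {"dx":0,"dy":0,"dz":0,"wx":0,"wy":0,"wz":0,"claw":0.68},
  {"dx":0,"dy":0,"dz":0,"wx":0,"wy":0,"wz":0,"claw":0.68},
  {"dx":0,"dy":0,"dz":-0.03,"wx":0,"wy":0,"wz":0,"claw":0.68},
  {"dx":0,"dy":0,"dz":-0.04,"wx":0,"wy":0,"wz":0,"claw":0.68},
  {"dx":0,"dy":0,"dz":-0.04,"wx":0,"wy":0,"wz":0,"claw":0.68},
])

```text
clock: 10.5
tool_pos: [0.5555, -0.2671, 0.1524]
eef_rot: [0.765, 0.644, -0.0, -0.0]
contact_force: [0.8, -0.8, 0.3]
opening: 0.676
```

drive_tool([
  {"dx":0.0408,"dy":-0.0036,"dz":0,"wx":0,"wy":0,"wz":0,"claw":0.68},
  {"dx":0.0408,"dy":-0.0036,"dz":0,"wx":0,"wy":0,"wz":0,"claw":0.68},
  {"dx":0.0408,"dy":-0.0036,"dz":0,"wx":0,"wy":0,"wz":0,"claw":0.68},
  {"dx":0.0408,"dy":-0.0036,"dz":0,"wx":0,"wy":0,"wz":0,"claw":0.68},
  {"dx":0.0408,"dy":-0.0036,"dz":0,"wx":0,"wy":0,"wz":0,"claw":0.68},
  {"dx":0,"dy":0,"dz":0,"wx":0,"wy":0,"wz":0,"claw":0.68},
])

```text
clock: 11.1
tool_pos: [0.5739, -0.0541, 0.1512]
eef_rot: [0.762, 0.648, 0.002, -0.002]
contact_force: [0.6, 0.5, -0.6]
opening: 0.681
```

```bash
python3 plan.py .5728 -.063 .038 -9.8
python3 - <<'E'
from h import *
a=load('side0')['color']; n=take('side','side4')['color']; take('top','top5')
d=cv2.absdiff(a,n).max(2)>40; d[:, :190]=0; nn,l,st,c=cv2.connectedComponentsWithStats(d.astype(np.uint8))
print([x.tolist() for x in st[1:] if x[4]>15])
z=lambda im,u,v,w,h,k: cv2.resize(im[v:v+h,u:u+w],None,fx=k,fy=k,interpolation=cv2.INTER_CUBIC)
c=np.hstack([z(load('side4')['color'][...,::-1],300,100,120,130,3.3),z(load('top5')['color'][...,::-1],380,200,120,130,3.3)])
cv2.imwrite('pics/c6.png',c)
E
```

```text
t11.1 pos [ 0.5739 -0.0541  0.1512] head -9.2 zax [ 0.     0.006 -1.   ] q [-0.08  0.73  0.17  1.8  -0.21  0.63  0.05] F [ 0.6  0.5 -0.6] op 0.681
 shift now-frame [-0.0096  0.0004  0.1131]
 wz 0.01
 shift after turn [-0.009   0.0004  0.1132]  full turn to level [-0.0005 -0.0059  0.0101]
[[299, 0, 84, 82, 4342], [568, 0, 72, 131, 6418], [280, 82, 97, 87, 4045], [596, 138, 36, 53, 660], [336, 172, 7, 5, 24], [611, 178, 20, 22, 253], [625, 196, 15, 16, 150], [368, 204, 19, 27, 443]]
```

View pics/c6.png

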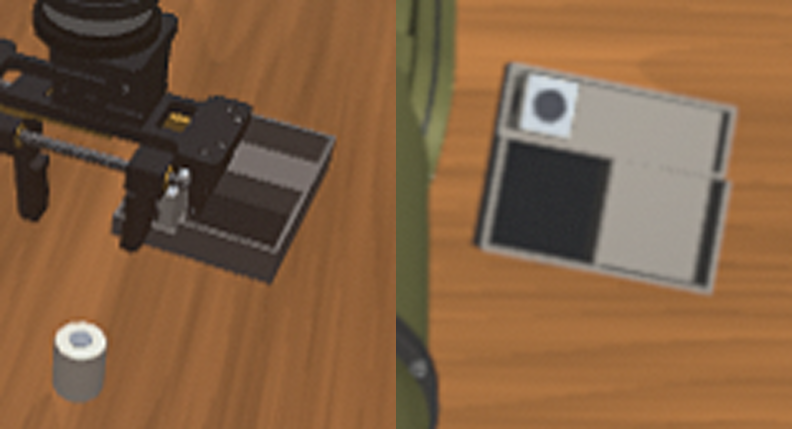

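Housing seated in the bay's +y end (right crop (548,103)), and the roller stands untouched (left crop (80,345)). The arm was still settling.

drive_tool([
  {"dx":0,"dy":0,"dz":0.04,"wx":0,"wy":0,"wz":0,"claw":0.68},
  {"dx":0,"dy":0,"dz":0,"wx":0,"wy":0,"wz":0,"claw":0.68},
  {"dx":0,"dy":0,"dz":0,"wx":0,"wy":0,"wz":0,"claw":0.68},
])

```text
clock: 11.5
tool_pos: [0.5723, -0.0649, 0.1113]
eef_rot: [0.766, 0.643, -0.001, -0.0]
contact_force: [0.2, 0.6, -0.6]
opening: 0.682
```

```bash
python3 plan.py .5728 -.063 .038 -9.8
```

```text
t11.5 pos [ 0.5723 -0.0649  0.1113] head -10.0 zax [-0.002 -0.001 -1.   ] q [-0.06  0.79  0.16  1.82 -0.22  0.55  0.07] F [ 0.2  0.6 -0.6] op 0.682
 shift now-frame [0.0021 0.0003 0.0733]
 wz -0.004
 shift after turn [0.002  0.0002 0.0733]  full turn to level [-0.0016  0.0011 -0.0036]
```

drive_tool([
  {"dx":0.002,"dy":0,"dz":0.04,"wx":0,"wy":0,"wz":0,"claw":0.68},
  {"dx":0,"dy":0,"dz":0.033,"wx":0,"wy":0,"wz":0,"claw":0.68},
  {"dx":0,"dy":0,"dz":0,"wx":0,"wy":0,"wz":0,"claw":0.25},
  {"dx":0,"dy":0,"dz":0,"wx":0,"wy":0,"wz":0,"claw":0.25},
  {"dx":0,"dy":0,"dz":0,"wx":0,"wy":0,"wz":0,"claw":0.25},
  {"dx":0,"dy":0,"dz":0,"wx":0,"wy":0,"wz":0,"claw":0.25},
  {"dx":0,"dy":0,"dz":0,"wx":0,"wy":0,"wz":0,"claw":0.25},
  {"dx":0,"dy":0,"dz":0,"wx":0,"wy":0,"wz":0,"claw":0.25},
  {"dx":0,"dy":0,"dz":0,"wx":0,"wy":0,"wz":0,"claw":0.25},
])

```text
clock: 12.4
tool_pos: [0.5735, -0.0611, 0.0387]
eef_rot: [0.765, 0.644, 0.0, 0.0]
contact_force: [0.5, -0.2, -0.1]
opening: 0.254
```

drive_tool([
  {"dx":0,"dy":0,"dz":-0.03,"wx":0,"wy":0,"wz":0,"claw":0.25},
  {"dx":0,"dy":0,"dz":-0.04,"wx":0,"wy":0,"wz":0,"claw":0.25},
  {"dx":0,"dy":0,"dz":-0.04,"wx":0,"wy":0,"wz":0,"claw":0.25},
  {"dx":-0.03,"dy":0.0029,"dz":0,"wx":0,"wy":0,"wz":0,"claw":0.25},
  {"dx":-0.042,"dy":0.0029,"dz":0,"wx":0,"wy":0,"wz":0,"claw":0.25},
  {"dx":-0.042,"dy":0.0029,"dz":0,"wx":0,"wy":0,"wz":0,"claw":0.25},
  {"dx":-0.042,"dy":0.0029,"dz":0,"wx":0,"wy":0,"wz":0,"claw":0.25},
  {"dx":-0.042,"dy":0.0029,"dz":0,"wx":0,"wy":0,"wz":0,"claw":0.25},
  {"dx":-0.03,"dy":0.0026,"dz":0,"wx":0,"wy":0,"wz":0,"claw":0.25},
  {"dx":-0.0174,"dy":0,"dz":0,"wx":0,"wy":0,"wz":0,"claw":0.25},
  {"dx":0,"dy":0,"dz":0,"wx":0,"wy":0,"wz":0,"claw":0.25},
  {"dx":0,"dy":0,"dz":0,"wx":0,"wy":0,"wz":0,"claw":0.25},
])

```text
clock: 13.6
tool_pos: [0.5485, -0.3037, 0.148]
eef_rot: [0.765, 0.644, 0.001, -0.001]
contact_force: [1.2, 1.0, 0.3]
opening: 0.251
```

```bash
cat >> h.py <<'E'
def diffs(name,ref='top0',win=(180,90,490,310),th=45,cam='top'):
    a=load(ref)['color'].astype(int); n=take(cam,name)['color'].astype(int); u,v,U,V=win
    d=np.zeros(a.shape[:2],np.uint8); d[v:V,u:U]=abs(a-n).max(2)[v:V,u:U]>th
    st=cv2.connectedComponentsWithStats(d)[2]; print([x.tolist() for x in st[1:] if x[4]>12])
E
python3 pp.py .022 .042; python3 -c "
from h import *
diffs('side5','side0',(190,180,420,290),45,'side')"
```

```text
[ 0.5477 -0.3078]
t13.6 pos [ 0.5485 -0.3037  0.148 ] head -9.8 zax [-0.     0.002 -1.   ] q [ 0.36  0.79  0.14  1.64 -0.15  0.72  0.4 ] F [1.2 1.  0.3] op 0.251
 shift now-frame [-0.0044  0.      0.106 ]
 wz 0.0
 shift after turn [-4.20e-03 -1.00e-04  1.06e-01]  full turn to level [-0.0006 -0.0022  0.0004]
[[368, 204, 19, 27, 376]]
```

```bash
python3 -c "
from h import *
s=load('side5')['color'][...,::-1]; t=take('top','top6')['color'][...,::-1]
z=lambda im,u,v,w,h,k: cv2.resize(im[v:v+h,u:u+w],None,fx=k,fy=k,interpolation=cv2.INTER_CUBIC)
cv2.imwrite('pics/c7.png',np.vstack([z(s,240,90,200,150,3.5)[:,:700],z(t,280,170,200,20,3.5)]))
a=load('side0')['color'].astype(int);b=load('side5')['color'].astype(int)
print(abs(a-b)[190:230,310:340].max(2).max())"
```

```text
7
```

View pics/c7.png

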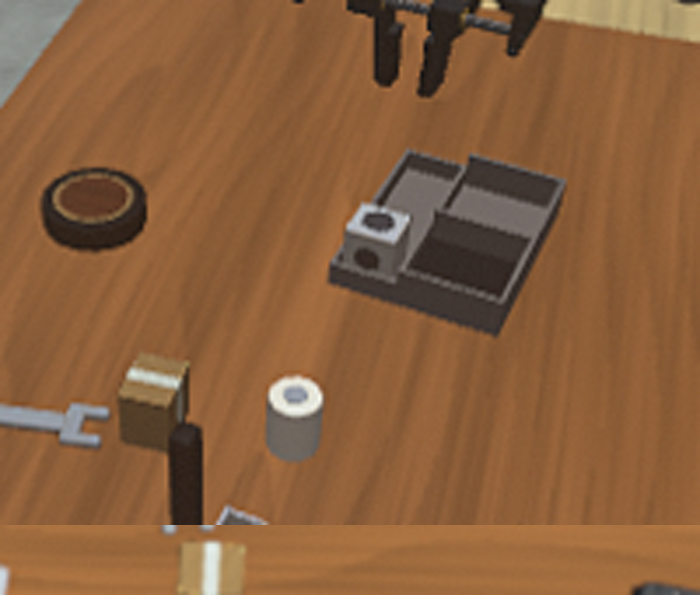

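```bash
python3 -c "
from h import *
s=load('side5')
for z in (.137,.148,.159,.17):
    print(z,[proj(s,[.5485+e*.985,-.3037-e*.171,z]).round(1).tolist() for e in(.02,-.02)])"
```

```text
0.137 [[[348.6, 119.2]], [[362.4, 122.9]]]
0.148 [[[349.0, 115.7]], [[362.8, 119.5]]]
0.159 [[[349.3, 112.2]], [[363.3, 115.9]]]
0.17 [[[349.7, 108.7]], [[363.8, 112.4]]]
```

```bash
python3 -c "
from h import *
t=load('top5');u=380+(548-396+.5)/3.3-.5;v=200+(103.5)/3.3-.5
print(onz(t,(u,v),.056))
s=load('side5');u=240+(379.5)/3.5-.5;v=90+(221.5)/3.5-.5
print(onz(s,(u,v),.056))"; python3 plan.py .5728 -.063 .148 -9.8
```

```text
[ 0.55590158 -0.26651127  0.056     ]
[ 0.55417476 -0.26448905  0.056     ]
t13.7 pos [ 0.5491 -0.3027  0.1481] head -9.7 zax [ 0.     0.002 -1.   ] q [ 0.36  0.79  0.13  1.64 -0.15  0.72  0.4 ] F [ 0.1 -0.1 -0.4] op 0.248
 shift now-frame [ 0.2402 -0.0168  0.0007]
 wz 0.003
 shift after turn [ 2.402e-01 -1.740e-02  1.000e-04]  full turn to level [-0.0004 -0.0024  0.0025]
```

The fingertips appear about 12 mm behind the reported TCP rather than 11 mm ahead of it: the tips project to z ≈ 0.155 at a reported 0.148, and the empty closes agree. The x and y agree to within 2 mm, so I'll grip 23 mm lower.

drive_tool([
  {"dx":0.03,"dy":-0.003,"dz":0,"wx":0,"wy":0,"wz":0,"claw":0.68},
  {"dx":0.045,"dy":-0.003,"dz":0,"wx":0,"wy":0,"wz":0,"claw":0.68},
  {"dx":0.045,"dy":-0.003,"dz":0,"wx":0,"wy":0,"wz":0,"claw":0.68},
  {"dx":0.045,"dy":-0.003,"dz":0,"wx":0,"wy":0,"wz":0,"claw":0.68},
  {"dx":0.045,"dy":-0.003,"dz":0,"wx":0,"wy":0,"wz":0,"claw":0.68},
  {"dx":0.03,"dy":-0.002,"dz":0.02,"wx":0,"wy":0,"wz":0,"claw":0.68},
  {"dx":0,"dy":0,"dz":0.02,"wx":0,"wy":0,"wz":0,"claw":0.68},
  {"dx":0,"dy":0,"dz":0,"wx":0,"wy":0,"wz":0,"claw":0.68},
  {"dx":0,"dy":0,"dz":0,"wx":0,"wy":0,"wz":0,"claw":0.68},
])

```text
clock: 14.6
tool_pos: [0.5723, -0.0659, 0.1085]
eef_rot: [0.765, 0.644, -0.0, -0.0]
contact_force: [-0.0, -0.4, 0.4]
opening: 0.684
```

drive_tool([
  {"dx":0,"dy":0,"dz":0.04,"wx":0,"wy":0,"wz":0,"claw":0.68},
  {"dx":0,"dy":0,"dz":0.03,"wx":0,"wy":0,"wz":0,"claw":0.68},
  {"dx":0,"dy":0,"dz":0.02,"wx":0,"wy":0,"wz":0,"claw":0.68},
  {"dx":0,"dy":0,"dz":0,"wx":0,"wy":0,"wz":0,"claw":0.25},
  {"dx":0,"dy":0,"dz":0,"wx":0,"wy":0,"wz":0,"claw":0.25},
  {"dx":0,"dy":0,"dz":0,"wx":0,"wy":0,"wz":0,"claw":0.25},
  {"dx":0,"dy":0,"dz":0,"wx":0,"wy":0,"wz":0,"claw":0.25},
  {"dx":0,"dy":0,"dz":0,"wx":0,"wy":0,"wz":0,"claw":0.25},
  {"dx":0,"dy":0,"dz":0,"wx":0,"wy":0,"wz":0,"claw":0.25},
])

```text
clock: 15.5
tool_pos: [0.5734, -0.0669, 0.0199]
eef_rot: [0.765, 0.644, 0.001, 0.001]
contact_force: [-1.0, -0.5, 6.8]
opening: 0.447
```

```bash
python3 plan.py .5728 -.063 .018 -9.8
```

```text
t15.5 pos [ 0.5734 -0.0669  0.0199] head -9.9 zax [ 0.002 -0.    -1.   ] q [-0.03  0.94  0.11  1.85 -0.25  0.36  0.1 ] F [-1.  -0.5  6.8] op 0.447
 shift now-frame [ 0.0037 -0.0013  0.0019]
 wz -0.001
 shift after turn [ 0.0037 -0.0013  0.0019]  full turn to level [ 0.0025  0.0001 -0.0013]
```

drive_tool([
  {"dx":0,"dy":0,"dz":-0.03,"wx":0,"wy":0,"wz":0,"claw":0.25},
  {"dx":0,"dy":0,"dz":-0.045,"wx":0,"wy":0,"wz":0,"claw":0.25},
  {"dx":0,"dy":0,"dz":-0.045,"wx":0,"wy":0,"wz":0,"claw":0.25},
  {"dx":-0.03,"dy":0.003,"dz":0,"wx":0,"wy":0,"wz":0,"claw":0.25},
  {"dx":-0.042,"dy":0.003,"dz":0,"wx":0,"wy":0,"wz":0,"claw":0.25},
  {"dx":-0.042,"dy":0.003,"dz":0,"wx":0,"wy":0,"wz":0,"claw":0.25},
  {"dx":-0.042,"dy":0.003,"dz":0,"wx":0,"wy":0,"wz":0,"claw":0.25},
  {"dx":-0.042,"dy":0.002,"dz":0,"wx":0,"wy":0,"wz":0,"claw":0.25},
  {"dx":-0.03,"dy":0.002,"dz":0,"wx":0,"wy":0,"wz":0,"claw":0.25},
  {"dx":-0.018,"dy":0,"dz":0,"wx":0,"wy":0,"wz":0,"claw":0.25},
  {"dx":0,"dy":0,"dz":0,"wx":0,"wy":0,"wz":0,"claw":0.25},
  {"dx":0,"dy":0,"dz":0,"wx":0,"wy":0,"wz":0,"claw":0.25},
])

```text
clock: 16.7
tool_pos: [0.5466, -0.3094, 0.1382]
eef_rot: [0.765, 0.644, 0.001, -0.001]
contact_force: [0.7, 0.6, -1.5]
opening: 0.448
```

drive_tool([
  {"dx":0,"dy":0,"dz":0.02,"wx":0,"wy":0,"wz":0,"claw":0.25},
  {"dx":0,"dy":0,"dz":0,"wx":0,"wy":0,"wz":0,"claw":0.25},
  {"dx":0,"dy":0,"dz":0,"wx":0,"wy":0,"wz":0,"claw":0.25},
])

```text
clock: 17.0
tool_pos: [0.5467, -0.309, 0.1181]
eef_rot: [0.764, 0.645, 0.0, -0.001]
contact_force: [-0.2, 1.1, -1.1]
opening: 0.445
```

```bash
python3 pp.py .018 .023; python3 -c "
from h import *
diffs('side6','side0',(190,180,420,290),45,'side')"
```

```text
[ 0.5471 -0.3118]
t17.0 pos [ 0.5467 -0.309   0.1181] head -9.7 zax [-0.001  0.002 -1.   ] q [ 0.37  0.83  0.12  1.65 -0.15  0.67  0.41] F [-0.2  1.1 -1.1] op 0.445
 shift now-frame [-0.0029  0.0009  0.0951]
 wz 0.002
 shift after turn [-0.0027  0.0008  0.0951]  full turn to level [-0.0011 -0.0018  0.002 ]
[[316, 197, 16, 24, 235], [368, 204, 19, 27, 374]]
```

drive_tool([
  {"dx":-0.003,"dy":0.001,"dz":0.04,"wx":0,"wy":0,"wz":0,"claw":0.25},
  {"dx":0,"dy":0,"dz":0.03,"wx":0,"wy":0,"wz":0,"claw":0.25},
  {"dx":0,"dy":0,"dz":0.008,"wx":0,"wy":0,"wz":0,"claw":0.25},
  {"dx":0,"dy":0,"dz":0.008,"wx":0,"wy":0,"wz":0,"claw":0.25},
  {"dx":0,"dy":0,"dz":0.005,"wx":0,"wy":0,"wz":0,"claw":0.25},
  {"dx":0,"dy":0,"dz":0,"wx":0,"wy":0,"wz":0,"claw":0.25},
])

```text
clock: 17.65
tool_pos: [0.5472, -0.3148, 0.0279]
eef_rot: [0.765, 0.644, 0.0, 0.0]
contact_force: [-1.0, 0.7, -1.1]
opening: 0.447
```

```bash
python3 pp.py .018 .023
```

```text
[ 0.5471 -0.3118]
t17.6 pos [ 0.5472 -0.3148  0.0279] head -9.8 zax [ 0.001 -0.    -1.   ] q [ 0.4   0.97  0.1   1.68 -0.16  0.5   0.42] F [-1.   0.7 -1.1] op 0.447
 shift now-frame [ 0.003  -0.0006  0.0049]
 wz -0.001
 shift after turn [ 0.003  -0.0006  0.0049]  full turn to level [ 0.0011  0.0002 -0.0009]
```

drive_tool([
  {"dx":0.003,"dy":0,"dz":0.003,"wx":0,"wy":0,"wz":0,"claw":0.25},
  {"dx":0,"dy":0,"dz":0.001,"wx":0,"wy":0,"wz":0,"claw":0.68},
  {"dx":0,"dy":0,"dz":0,"wx":0,"wy":0,"wz":0,"claw":0.68},
  {"dx":0,"dy":0,"dz":0,"wx":0,"wy":0,"wz":0,"claw":0.68},
  {"dx":0,"dy":0,"dz":-0.02,"wx":0,"wy":0,"wz":0,"claw":0.68},
  {"dx":0,"dy":0,"dz":-0.04,"wx":0,"wy":0,"wz":0,"claw":0.68},
  {"dx":0,"dy":0,"dz":-0.045,"wx":0,"wy":0,"wz":0,"claw":0.68},
  {"dx":0,"dy":0,"dz":0,"wx":0,"wy":0,"wz":0,"claw":0.68},
])

```text
clock: 18.45
tool_pos: [0.5508, -0.3144, 0.1346]
eef_rot: [0.765, 0.644, 0.002, 0.006]
contact_force: [0.9, -0.6, 0.3]
opening: 0.679
```

drive_tool([
  {"dx":0.03,"dy":-0.012,"dz":0,"wx":0,"wy":0,"wz":0,"claw":0.68},
  {"dx":0.042,"dy":-0.017,"dz":0,"wx":0,"wy":0,"wz":0,"claw":0.68},
  {"dx":0.042,"dy":-0.017,"dz":0,"wx":0,"wy":0,"wz":0,"claw":0.68},
  {"dx":0.042,"dy":-0.017,"dz":0,"wx":0,"wy":0,"wz":0,"claw":0.68},
  {"dx":0.042,"dy":-0.017,"dz":0,"wx":0,"wy":0,"wz":0,"claw":0.68},
  {"dx":0.042,"dy":-0.018,"dz":0,"wx":0,"wy":0,"wz":0,"claw":0.68},
  {"dx":0.042,"dy":-0.018,"dz":0,"wx":0,"wy":0,"wz":0,"claw":0.68},
  {"dx":0.042,"dy":-0.018,"dz":0,"wx":0,"wy":0,"wz":0,"claw":0.68},
  {"dx":0.03,"dy":-0.013,"dz":0,"wx":0,"wy":0,"wz":0,"claw":0.68},
  {"dx":0.008,"dy":0,"dz":0,"wx":0,"wy":0,"wz":0,"claw":0.68},
  {"dx":0,"dy":0,"dz":0,"wx":0,"wy":0,"wz":0,"claw":0.68},
  {"dx":0,"dy":0,"dz":0,"wx":0,"wy":0,"wz":0,"claw":0.68},
])

```text
clock: 19.65
tool_pos: [0.4649, 0.0686, 0.1284]
eef_rot: [0.766, 0.643, -0.0, 0.001]
contact_force: [0.2, -0.6, 0.3]
opening: 0.683
```

```bash
python3 plan.py .4624 .0705 .018 -9.8; python3 -c "
from h import *
diffs('side7','side0',(190,180,420,290),45,'side'); diffs('top7','top4',(395,200,500,310))"
```

```text
t19.6 pos [0.4649 0.0686 0.1284] head -10.0 zax [ 0.001 -0.001 -1.   ] q [-0.36  0.67  0.18  2.13 -0.32  0.36 -0.09] F [ 0.2 -0.6  0.3] op 0.683
 shift now-frame [ 0.0016 -0.0029  0.1104]
 wz -0.003
 shift after turn [ 0.0015 -0.0027  0.1104]  full turn to level [ 0.001   0.0009 -0.0027]
[[316, 180, 104, 56, 3431]]
[[418, 200, 82, 110, 5877], [419, 250, 5, 9, 30], [438, 252, 4, 5, 17], [441, 262, 7, 14, 60]]
```

drive_tool([
  {"dx":0.0015,"dy":-0.0025,"dz":0.04,"wx":0,"wy":0,"wz":0,"claw":0.68},
  {"dx":0,"dy":0,"dz":0.04,"wx":0,"wy":0,"wz":0,"claw":0.68},
  {"dx":0,"dy":0,"dz":0.028,"wx":0,"wy":0,"wz":0,"claw":0.68},
  {"dx":0,"dy":0,"dz":0,"wx":0,"wy":0,"wz":0,"claw":0.25},
  {"dx":0,"dy":0,"dz":0,"wx":0,"wy":0,"wz":0,"claw":0.25},
  {"dx":0,"dy":0,"dz":0,"wx":0,"wy":0,"wz":0,"claw":0.25},
  {"dx":0,"dy":0,"dz":0,"wx":0,"wy":0,"wz":0,"claw":0.25},
  {"dx":0,"dy":0,"dz":0,"wx":0,"wy":0,"wz":0,"claw":0.25},
  {"dx":0,"dy":0,"dz":0,"wx":0,"wy":0,"wz":0,"claw":0.25},
])

```text
clock: 20.65
tool_pos: [0.4625, 0.0722, 0.021]
eef_rot: [0.765, 0.644, 0.001, 0.0]
contact_force: [0.3, -0.3, -2.9]
opening: 0.489
```

```bash
python3 plan.py .4624 .0705 .018 -9.8
```

```text
t20.6 pos [0.4625 0.0722 0.021 ] head -9.8 zax [ 0.001  0.    -1.   ] q [-0.28  0.89  0.04  2.17 -0.37  0.09 -0.05] F [ 0.3 -0.3 -2.9] op 0.489
 shift now-frame [-0.0017  0.0002  0.003 ]
 wz -0.001
 shift after turn [-0.0017  0.0002  0.003 ]  full turn to level [ 0.0012 -0.0005 -0.0007]
```

drive_tool([
  {"dx":0,"dy":0,"dz":-0.03,"wx":0,"wy":0,"wz":0,"claw":0.25},
  {"dx":0,"dy":0,"dz":-0.045,"wx":0,"wy":0,"wz":0,"claw":0.25},
  {"dx":0,"dy":0,"dz":-0.045,"wx":0,"wy":0,"wz":0,"claw":0.25},
  {"dx":0,"dy":0,"dz":0,"wx":0,"wy":0,"wz":0,"claw":0.25},
])

```text
clock: 21.05
tool_pos: [0.465, 0.0723, 0.1449]
eef_rot: [0.765, 0.644, 0.004, 0.002]
contact_force: [1.2, 0.3, -2.3]
opening: 0.491
```

```bash
python3 pp.py -.022 .14
```

```text
[ 0.5403 -0.3512]
t21.1 pos [0.465  0.0723 0.1449] head -9.9 zax [ 0.01   0.002 -1.   ] q [-0.38  0.64  0.21  2.12 -0.33  0.4  -0.08] F [ 1.2  0.3 -2.3] op 0.491
 shift now-frame [-0.4044  0.1467  0.0049]
 wz -0.001
 shift after turn [-0.4045  0.1462  0.0049]  full turn to level [ 0.0091 -0.0033 -0.0012]
```

drive_tool([
  {"dx":-0.03,"dy":0.011,"dz":0,"wx":0,"wy":0,"wz":0,"claw":0.25},
  {"dx":-0.043,"dy":0.0155,"dz":0,"wx":0,"wy":0,"wz":0,"claw":0.25},
  {"dx":-0.043,"dy":0.0155,"dz":0,"wx":0,"wy":0,"wz":0,"claw":0.25},
  {"dx":-0.043,"dy":0.0155,"dz":0,"wx":0,"wy":0,"wz":0,"claw":0.25},
  {"dx":-0.043,"dy":0.0155,"dz":0,"wx":0,"wy":0,"wz":0,"claw":0.25},
  {"dx":-0.043,"dy":0.0155,"dz":0,"wx":0,"wy":0,"wz":0,"claw":0.25},
  {"dx":-0.043,"dy":0.0155,"dz":0,"wx":0,"wy":0,"wz":0,"claw":0.25},
  {"dx":-0.043,"dy":0.0155,"dz":0,"wx":0,"wy":0,"wz":0,"claw":0.25},
  {"dx":-0.043,"dy":0.0155,"dz":0,"wx":0,"wy":0,"wz":0,"claw":0.25},
  {"dx":-0.0285,"dy":0.0135,"dz":0,"wx":0,"wy":0,"wz":0,"claw":0.25},
  {"dx":0,"dy":0,"dz":0.02,"wx":0,"wy":0,"wz":0,"claw":0.25},
  {"dx":0,"dy":0,"dz":0,"wx":0,"wy":0,"wz":0,"claw":0.25},
])

```text
clock: 22.25
tool_pos: [0.5369, -0.3492, 0.1167]
eef_rot: [0.766, 0.643, -0.001, -0.003]
contact_force: [-1.1, 1.6, -2.6]
opening: 0.493
```

drive_tool([
  {"dx":0,"dy":0,"dz":0,"wx":0,"wy":0,"wz":0,"claw":0.25},
  {"dx":0,"dy":0,"dz":0,"wx":0,"wy":0,"wz":0,"claw":0.25},
])

```text
clock: 22.45
tool_pos: [0.5398, -0.3486, 0.1204]
eef_rot: [0.765, 0.644, 0.0, -0.0]
contact_force: [0.5, 0.6, -2.3]
opening: 0.491
```

```bash
python3 pp.py -.020 .025; python3 -c "
from h import *
diffs('side8','side0',(190,180,420,290),45,'side')
s=load('side8')['color'][...,::-1]; t=take('top','top8')['color'][...,::-1]
z=lambda im,u,v,w,h,k: cv2.resize(im[v:v+h,u:u+w],None,fx=k,fy=k,interpolation=cv2.INTER_CUBIC)
cv2.imwrite('pics/c8.png',z(s,320,80,110,110,5))"
```

```text
[ 0.5406 -0.3492]
t22.4 pos [ 0.5398 -0.3486  0.1204] head -9.8 zax [-0.     0.001 -1.   ] q [ 0.43  0.84  0.13  1.61 -0.16  0.7   0.47] F [ 0.5  0.6 -2.3] op 0.491
 shift now-frame [-0.0006  0.001   0.0954]
 wz 0.001
 shift after turn [-0.0005  0.0009  0.0954]  full turn to level [-0.0002 -0.0011  0.0005]
[[316, 197, 16, 24, 235], [368, 204, 19, 27, 375], [347, 248, 23, 29, 361]]
```

View pics/c8.png

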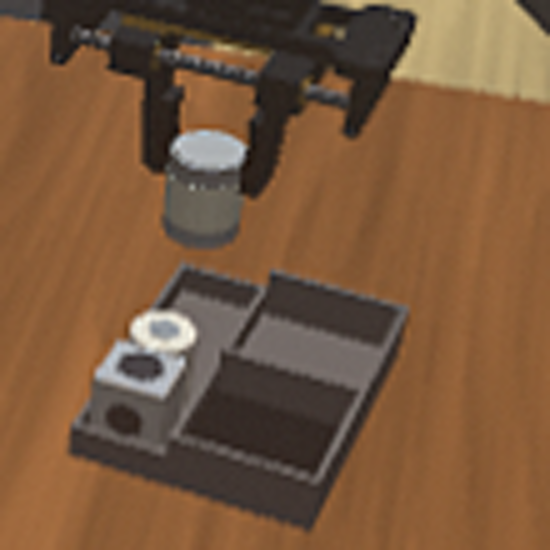

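drive_tool([
  {"dx":-0.0025,"dy":0.001,"dz":0.04,"wx":0,"wy":0,"wz":0,"claw":0.25},
  {"dx":0,"dy":0,"dz":0.027,"wx":0,"wy":0,"wz":0,"claw":0.25},
  {"dx":0,"dy":0,"dz":0.008,"wx":0,"wy":0,"wz":0,"claw":0.25},
  {"dx":0,"dy":0,"dz":0.008,"wx":0,"wy":0,"wz":0,"claw":0.25},
  {"dx":0,"dy":0,"dz":0.005,"wx":0,"wy":0,"wz":0,"claw":0.25},
  {"dx":0,"dy":0,"dz":0,"wx":0,"wy":0,"wz":0,"claw":0.25},
])

```text
clock: 23.15
tool_pos: [0.5405, -0.3528, 0.0328]
eef_rot: [0.765, 0.644, 0.0, 0.0]
contact_force: [-0.3, 0.9, -2.4]
opening: 0.496
```

```bash
python3 pp.py -.022 .025;  python3 -c "
from h import *
print(onz(load('side8'),(352.2,145.6),.054))
from pp import bay; print(bay(.022))"
```

```text
[ 0.5403 -0.3512]
t23.1 pos [ 0.5405 -0.3528  0.0328] head -9.8 zax [ 0.001 -0.    -1.   ] q [ 0.45  0.97  0.11  1.63 -0.17  0.55  0.48] F [-0.3  0.9 -2.4] op 0.496
 shift now-frame [ 0.0015 -0.0005  0.0078]
 wz -0.001
 shift after turn [ 0.0015 -0.0005  0.0078]  full turn to level [ 0.0008  0.0003 -0.0008]
[ 0.54924735 -0.30376178  0.054     ]
[ 0.54774369 -0.30782087]
```

drive_tool([
  {"dx":0.001,"dy":0,"dz":0.006,"wx":0,"wy":0,"wz":0,"claw":0.25},
  {"dx":0,"dy":0,"dz":0.002,"wx":0,"wy":0,"wz":0,"claw":0.25},
  {"dx":0,"dy":0,"dz":0,"wx":0,"wy":0,"wz":0,"claw":0.7},
  {"dx":0,"dy":0,"dz":0,"wx":0,"wy":0,"wz":0,"claw":0.7},
  {"dx":0,"dy":0,"dz":0,"wx":0,"wy":0,"wz":0,"claw":0.7},
  {"dx":0,"dy":0,"dz":-0.02,"wx":0,"wy":0,"wz":0,"claw":0.7},
  {"dx":0,"dy":0,"dz":-0.045,"wx":0,"wy":0,"wz":0,"claw":0.7},
  {"dx":0,"dy":0,"dz":-0.05,"wx":0,"wy":0,"wz":0,"claw":0.7},
])

```text
clock: 23.95
tool_pos: [0.5393, -0.3509, 0.1393]
eef_rot: [0.765, 0.644, -0.0, -0.002]
contact_force: [-0.5, 0.2, 0.5]
opening: 0.699
```

drive_tool([
  {"dx":0.03,"dy":0.0075,"dz":0,"wx":0,"wy":0,"wz":0,"claw":0.7},
  {"dx":0.0445,"dy":0.011,"dz":0,"wx":0,"wy":0,"wz":0,"claw":0.7},
  {"dx":0.0445,"dy":0.011,"dz":0,"wx":0,"wy":0,"wz":0,"claw":0.7},
  {"dx":0.0445,"dy":0.011,"dz":0,"wx":0,"wy":0,"wz":0,"claw":0.7},
  {"dx":0.0445,"dy":0.011,"dz":0,"wx":0,"wy":0,"wz":0,"claw":0.7},
  {"dx":0.0445,"dy":0.011,"dz":0,"wx":0,"wy":0,"wz":0,"claw":0.7},
  {"dx":0.0445,"dy":0.011,"dz":0,"wx":0,"wy":0,"wz":0,"claw":0.7},
  {"dx":0.0215,"dy":0.006,"dz":0,"wx":0,"wy":0,"wz":0,"claw":0.7},
])

```text
clock: 24.75
tool_pos: [0.6747, -0.0445, 0.1392]
eef_rot: [0.763, 0.646, 0.002, -0.001]
contact_force: [0.7, 0.5, -0.4]
opening: 0.697
```

drive_tool([
  {"dx":0,"dy":0,"dz":0,"wx":0,"wy":0,"wz":0.13,"claw":0.7},
  {"dx":0,"dy":0,"dz":0,"wx":0,"wy":0,"wz":0.13,"claw":0.7},
  {"dx":0,"dy":0,"dz":0,"wx":0,"wy":0,"wz":0.13,"claw":0.7},
  {"dx":0,"dy":0,"dz":0,"wx":0,"wy":0,"wz":0.13,"claw":0.7},
  {"dx":0,"dy":0,"dz":0,"wx":0,"wy":0,"wz":0.13,"claw":0.7},
  {"dx":0,"dy":0,"dz":0,"wx":0,"wy":0,"wz":0.13,"claw":0.7},
  {"dx":0,"dy":0,"dz":0,"wx":0,"wy":0,"wz":0.13,"claw":0.7},
  {"dx":0,"dy":0,"dz":0,"wx":0,"wy":0,"wz":0.13,"claw":0.7},
  {"dx":0,"dy":0,"dz":0,"wx":0,"wy":0,"wz":0.13,"claw":0.7},
  {"dx":0,"dy":0,"dz":0,"wx":0,"wy":0,"wz":0.13,"claw":0.7},
  {"dx":0,"dy":0,"dz":0,"wx":0,"wy":0,"wz":0.13,"claw":0.7},
  {"dx":0,"dy":0,"dz":0,"wx":0,"wy":0,"wz":0,"claw":0.7},
])

```text
clock: 25.95
tool_pos: [0.673, -0.0511, 0.1391]
eef_rot: [1.0, -0.016, -0.0, 0.0]
contact_force: [-0.2, 0.0, -0.3]
opening: 0.702
```

```bash
python3 plan.py .6727 -.0507 .018 -91.7; python3 -c "
from h import *
diffs('side9','side0',(190,180,420,290),45,'side')
s=load('side9')['color'][...,::-1]
z=lambda im,u,v,w,h,k: cv2.resize(im[v:v+h,u:u+w],None,fx=k,fy=k,interpolation=cv2.INTER_CUBIC)
cv2.imwrite('pics/c9.png',z(s,250,80,180,160,3.6))"
```

```text
t25.9 pos [ 0.673  -0.0511  0.1391] head -91.8 zax [-0. -0. -1.] q [-0.28  0.94  0.61  1.5  -0.62  0.9  -1.08] F [-0.2  0.  -0.3] op 0.702
 shift now-frame [-0.0003 -0.0004  0.1211]
 wz -0.001
 shift after turn [-0.0004 -0.0004  0.1211]  full turn to level [ 0.0003  0.0002 -0.0014]
[[316, 197, 16, 24, 241], [368, 204, 19, 27, 382], [347, 248, 23, 29, 375]]
```

View pics/c9.png

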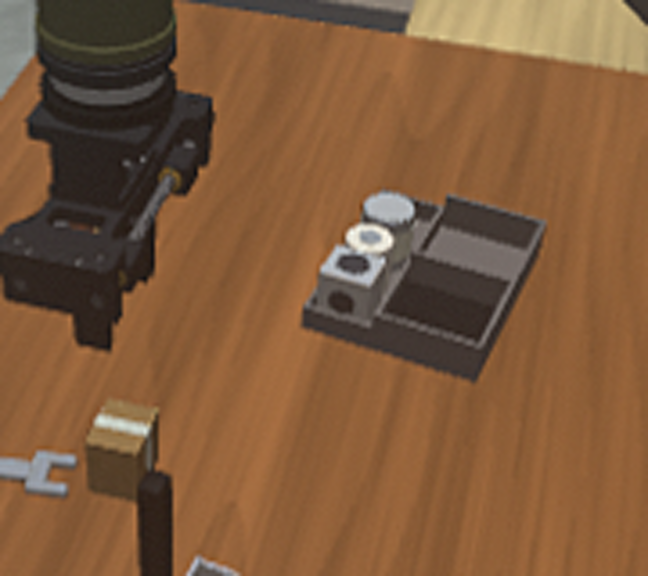

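Housing (352,265), roller (370,238) and tin (388,210) stand in the bay. The carton is still in its place. Picking the carton.

drive_tool([
  {"dx":0,"dy":0,"dz":0.045,"wx":0,"wy":0,"wz":0,"claw":0.7},
  {"dx":0,"dy":0,"dz":0.045,"wx":0,"wy":0,"wz":0,"claw":0.7},
  {"dx":0,"dy":0,"dz":0.03,"wx":0,"wy":0,"wz":0,"claw":0.7},
  {"dx":0,"dy":0,"dz":0,"wx":0,"wy":0,"wz":0,"claw":0.25},
  {"dx":0,"dy":0,"dz":0,"wx":0,"wy":0,"wz":0,"claw":0.25},
  {"dx":0,"dy":0,"dz":0,"wx":0,"wy":0,"wz":0,"claw":0.25},
  {"dx":0,"dy":0,"dz":0,"wx":0,"wy":0,"wz":0,"claw":0.25},
  {"dx":0,"dy":0,"dz":0,"wx":0,"wy":0,"wz":0,"claw":0.25},
  {"dx":0,"dy":0,"dz":0,"wx":0,"wy":0,"wz":0,"claw":0.25},
])

```text
clock: 26.9
tool_pos: [0.6737, -0.0514, 0.0203]
eef_rot: [1.0, -0.015, 0.001, -0.0]
contact_force: [-0.7, -0.3, 1.9]
opening: 0.52
```

```bash
python3 plan.py .6727 -.0507 .018 -91.7
```

```text
t26.9 pos [ 0.6737 -0.0514  0.0203] head -91.8 zax [ 0.002  0.    -1.   ] q [-0.24  1.08  0.5   1.54 -0.72  0.71 -1.  ] F [-0.7 -0.3  1.9] op 0.520
 shift now-frame [-0.001  -0.0007  0.0023]
 wz -0.001
 shift after turn [-0.001  -0.0007  0.0023]  full turn to level [-0.0001 -0.0017 -0.0012]
```

drive_tool([
  {"dx":0,"dy":0,"dz":-0.03,"wx":0,"wy":0,"wz":0,"claw":0.25},
  {"dx":0,"dy":0,"dz":-0.045,"wx":0,"wy":0,"wz":0,"claw":0.25},
  {"dx":0,"dy":0,"dz":-0.045,"wx":0,"wy":0,"wz":0,"claw":0.25},
  {"dx":0,"dy":0,"dz":0,"wx":0,"wy":0,"wz":-0.13,"claw":0.25},
  {"dx":0,"dy":0,"dz":0,"wx":0,"wy":0,"wz":-0.13,"claw":0.25},
  {"dx":0,"dy":0,"dz":0,"wx":0,"wy":0,"wz":-0.13,"claw":0.25},
  {"dx":0,"dy":0,"dz":0,"wx":0,"wy":0,"wz":-0.13,"claw":0.25},
  {"dx":0,"dy":0,"dz":0,"wx":0,"wy":0,"wz":-0.13,"claw":0.25},
  {"dx":0,"dy":0,"dz":0,"wx":0,"wy":0,"wz":-0.13,"claw":0.25},
  {"dx":0,"dy":0,"dz":0,"wx":0,"wy":0,"wz":-0.13,"claw":0.25},
  {"dx":0,"dy":0,"dz":0,"wx":0,"wy":0,"wz":-0.13,"claw":0.25},
  {"dx":0,"dy":0,"dz":0,"wx":0,"wy":0,"wz":-0.13,"claw":0.25},
])

```text
clock: 28.1
tool_pos: [0.6729, -0.0516, 0.1396]
eef_rot: [0.841, 0.541, -0.0, 0.0]
contact_force: [-0.2, 1.1, -1.3]
opening: 0.525
```

drive_tool([
  {"dx":0,"dy":0,"dz":0,"wx":0,"wy":0,"wz":-0.13,"claw":0.25},
  {"dx":0,"dy":0,"dz":0,"wx":0,"wy":0,"wz":-0.13,"claw":0.25},
  {"dx":0,"dy":0,"dz":0,"wx":0,"wy":0,"wz":0,"claw":0.25},
])

```text
clock: 28.4
tool_pos: [0.6729, -0.0518, 0.1396]
eef_rot: [0.765, 0.644, 0.0, -0.0]
contact_force: [-0.3, 0.4, -1.3]
opening: 0.518
```

```bash
python3 pp.py -.067 .14
```

```text
[ 0.5326 -0.3955]
t28.4 pos [ 0.6729 -0.0518  0.1396] head -9.9 zax [ 0.  0. -1.] q [-0.1   0.87  0.22  1.49 -0.23  0.81  0.03] F [-0.3  0.4 -1.3] op 0.518
 shift now-frame [-0.3626 -0.0794 -0.0005]
 wz -0.001
 shift after turn [-0.3626 -0.0798 -0.0004]  full turn to level [ 0.0001 -0.0003 -0.001 ]
```

drive_tool([
  {"dx":-0.03,"dy":-0.006,"dz":0,"wx":0,"wy":0,"wz":0,"claw":0.25},
  {"dx":-0.047,"dy":-0.0105,"dz":0,"wx":0,"wy":0,"wz":0,"claw":0.25},
  {"dx":-0.047,"dy":-0.0105,"dz":0,"wx":0,"wy":0,"wz":0,"claw":0.25},
  {"dx":-0.047,"dy":-0.0105,"dz":0,"wx":0,"wy":0,"wz":0,"claw":0.25},
  {"dx":-0.047,"dy":-0.0105,"dz":0,"wx":0,"wy":0,"wz":0,"claw":0.25},
  {"dx":-0.047,"dy":-0.0105,"dz":0,"wx":0,"wy":0,"wz":0,"claw":0.25},
  {"dx":-0.047,"dy":-0.0105,"dz":0,"wx":0,"wy":0,"wz":0,"claw":0.25},
  {"dx":-0.025,"dy":-0.0055,"dz":0,"wx":0,"wy":0,"wz":0,"claw":0.25},
  {"dx":-0.025,"dy":-0.005,"dz":0,"wx":0,"wy":0,"wz":0,"claw":0.25},
  {"dx":0,"dy":0,"dz":0.02,"wx":0,"wy":0,"wz":0,"claw":0.25},
  {"dx":0,"dy":0,"dz":0.02,"wx":0,"wy":0,"wz":0,"claw":0.25},
  {"dx":0,"dy":0,"dz":0,"wx":0,"wy":0,"wz":0,"claw":0.25},
])

```text
clock: 29.6
tool_pos: [0.5307, -0.3933, 0.0968]
eef_rot: [0.766, 0.643, -0.001, -0.003]
contact_force: [-0.4, 1.2, -1.4]
opening: 0.519
```

drive_tool([
  {"dx":0,"dy":0,"dz":0.02,"wx":0,"wy":0,"wz":0,"claw":0.25},
  {"dx":0,"dy":0,"dz":0,"wx":0,"wy":0,"wz":0,"claw":0.25},
  {"dx":0,"dy":0,"dz":0,"wx":0,"wy":0,"wz":0,"claw":0.25},
])

```text
clock: 29.9
tool_pos: [0.533, -0.3944, 0.08]
eef_rot: [0.765, 0.643, -0.0, 0.0]
contact_force: [-0.7, -0.8, -0.6]
opening: 0.522
```

```bash
python3 pp.py -.067 .0245; python3 -c "
from h import *
s=take('side','side10')['color'][...,::-1];t=take('top','top10')['color'][...,::-1]
z=lambda im,u,v,w,h,k: cv2.resize(im[v:v+h,u:u+w],None,fx=k,fy=k,interpolation=cv2.INTER_CUBIC)
cv2.imwrite('pics/c10.png',np.hstack([z(s,330,90,80,100,5),z(t,395,200,80,100,5)]))"
```

```text
[ 0.5326 -0.3955]
t29.9 pos [ 0.533  -0.3944  0.08  ] head -9.9 zax [-0. -0. -1.] q [ 0.5   0.92  0.13  1.56 -0.16  0.67  0.53] F [-0.7 -0.8 -0.6] op 0.522
 shift now-frame [-0.0011 -0.0002  0.0555]
 wz -0.002
 shift after turn [-0.0011 -0.0002  0.0555]  full turn to level [ 0.      0.0002 -0.0017]
```

View pics/c10.png

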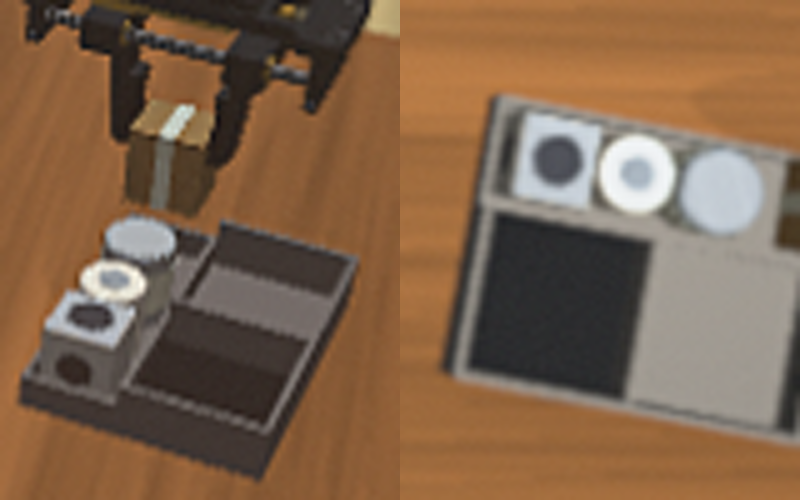

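drive_tool([
  {"dx":-0.001,"dy":0,"dz":0.03,"wx":0,"wy":0,"wz":0,"claw":0.25},
  {"dx":0,"dy":0,"dz":0.008,"wx":0,"wy":0,"wz":0,"claw":0.25},
  {"dx":0,"dy":0,"dz":0.004,"wx":0,"wy":0,"wz":0,"claw":0.25},
  {"dx":0,"dy":0,"dz":0,"wx":0,"wy":0,"wz":0,"claw":0.25},
])

```text
clock: 30.4
tool_pos: [0.5327, -0.3955, 0.0375]
eef_rot: [0.765, 0.644, 0.0, -0.0]
contact_force: [0.4, 1.2, -1.0]
opening: 0.519
```

```bash
python3 pp.py -.067 .0245; python3 -c "
from h import *; from pp import *
t=load('top10')
for n,x,y,z in(('tin',320,191,.056),('rol',236,173,.054),('hou',158,160,.056)):
    p=onz(t,(395+(x+.5)/5-.5,200+(y+.5)/5-.5),z)[:2]-B
    print(n,(np.cos(TH)*p[0]+np.sin(TH)*p[1]).round(4),(-np.sin(TH)*p[0]+np.cos(TH)*p[1]).round(4))"
```

```text
[ 0.5326 -0.3955]
t30.4 pos [ 0.5327 -0.3955  0.0375] head -9.9 zax [-0.  0. -1.] q [ 0.51  0.98  0.11  1.57 -0.17  0.6   0.54] F [ 0.4  1.2 -1. ] op 0.519
 shift now-frame [-0.0001 -0.0001  0.013 ]
 wz -0.001
 shift after turn [-0.0001 -0.0001  0.013 ]  full turn to level [-0.0001 -0.0001 -0.0011]
tin -0.0 -0.0205
rol 0.0007 0.0223
hou -0.0005 0.0626
```

drive_tool([
  {"dx":0,"dy":0,"dz":0.008,"wx":0,"wy":0,"wz":0,"claw":0.25},
  {"dx":0,"dy":0,"dz":0.004,"wx":0,"wy":0,"wz":0,"claw":0.25},
  {"dx":0,"dy":0,"dz":0,"wx":0,"wy":0,"wz":0,"claw":0.25},
  {"dx":0,"dy":0,"dz":0,"wx":0,"wy":0,"wz":0,"claw":0.7},
  {"dx":0,"dy":0,"dz":0,"wx":0,"wy":0,"wz":0,"claw":0.7},
  {"dx":0,"dy":0,"dz":0,"wx":0,"wy":0,"wz":0,"claw":0.7},
  {"dx":0,"dy":0,"dz":-0.02,"wx":0,"wy":0,"wz":0,"claw":0.7},
  {"dx":0,"dy":0,"dz":-0.04,"wx":0,"wy":0,"wz":0,"claw":0.7},
  {"dx":0,"dy":0,"dz":-0.045,"wx":0,"wy":0,"wz":0,"claw":0.7},
  {"dx":0,"dy":0,"dz":-0.03,"wx":0,"wy":0,"wz":0,"claw":0.7},
])

```text
clock: 31.4
tool_pos: [0.5335, -0.3964, 0.1637]
eef_rot: [0.765, 0.644, 0.0, 0.002]
contact_force: [0.7, -0.4, 0.3]
opening: 0.704
```

drive_tool([
  {"dx":0.03,"dy":0,"dz":0,"wx":0,"wy":0,"wz":0,"claw":0.7},
  {"dx":0.044,"dy":0.001,"dz":0,"wx":0,"wy":0,"wz":0,"claw":0.7},
  {"dx":0.044,"dy":0,"dz":0,"wx":0,"wy":0,"wz":0,"claw":0.7},
  {"dx":0.044,"dy":0.001,"dz":0,"wx":0,"wy":0,"wz":0,"claw":0.7},
  {"dx":0.044,"dy":0,"dz":0,"wx":0,"wy":0,"wz":0,"claw":0.7},
  {"dx":0.044,"dy":0.001,"dz":0,"wx":0,"wy":0,"wz":0,"claw":0.7},
  {"dx":0.044,"dy":0.001,"dz":0,"wx":0,"wy":0,"wz":0,"claw":0.7},
  {"dx":0.044,"dy":0.001,"dz":0,"wx":0,"wy":0,"wz":0,"claw":0.7},
  {"dx":0.044,"dy":0,"dz":0,"wx":0,"wy":0,"wz":0,"claw":0.7},
  {"dx":0.044,"dy":0,"dz":0,"wx":0,"wy":0,"wz":-0.02,"claw":0.7},
  {"dx":0.03,"dy":0,"dz":0,"wx":0,"wy":0,"wz":-0.02,"claw":0.7},
  {"dx":0,"dy":0,"dz":0,"wx":0,"wy":0,"wz":0,"claw":0.7},
])

```text
clock: 32.6
tool_pos: [0.6154, 0.0608, 0.1602]
eef_rot: [0.749, 0.663, 0.002, -0.002]
contact_force: [-0.7, 0.3, 0.6]
opening: 0.7
```

drive_tool([
  {"dx":0,"dy":0,"dz":0,"wx":0,"wy":0,"wz":0,"claw":0.7},
  {"dx":0,"dy":0,"dz":0,"wx":0,"wy":0,"wz":0,"claw":0.7},
])

```text
clock: 32.8
tool_pos: [0.6149, 0.051, 0.1606]
eef_rot: [0.753, 0.658, -0.0, 0.001]
contact_force: [0.4, -0.2, 0.1]
opening: 0.697
```

```bash
python3 plan.py .616 .0535 .064 -7.5; python3 -c "
from h import *; from pp import *
s=take('side','side11')['color'][...,::-1]; t=take('top','top11')['color'][...,::-1]
z=lambda im,u,v,w,h,k: cv2.resize(im[v:v+h,u:u+w],None,fx=k,fy=k,interpolation=cv2.INTER_CUBIC)
cv2.imwrite('pics/c11.png',np.hstack([z(s,225,110,180,170,3),z(t,400,210,85,170,3)]))"
```

```text
t32.8 pos [0.6149 0.051  0.1606] head -7.7 zax [ 0.    -0.001 -1.   ] q [-0.28  0.77  0.22  1.67 -0.23  0.73 -0.08] F [ 0.4 -0.2  0.1] op 0.697
 shift now-frame [0.0028 0.0007 0.0966]
 wz -0.003
 shift after turn [0.0026 0.0008 0.0966]  full turn to level [ 0.0003  0.0014 -0.0034]
```

View pics/c11.png

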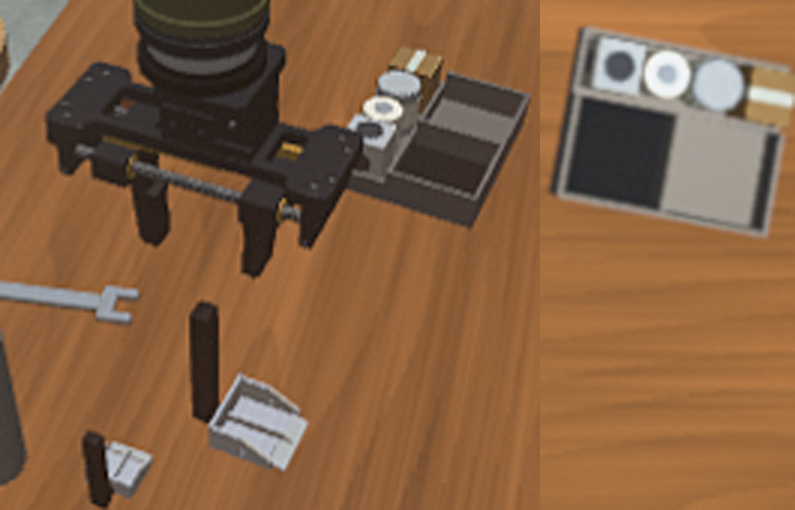

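All four parts are seated in the bay: housing (620,68), roller (667,75), tin (718,85), carton (768,97) in the right panel. The scoop is untouched. Next I grip the handle.

drive_tool([
  {"dx":0.0025,"dy":0.001,"dz":0.03,"wx":0,"wy":0,"wz":0,"claw":0.55},
  {"dx":0,"dy":0,"dz":0.04,"wx":0,"wy":0,"wz":0,"claw":0.55},
  {"dx":0,"dy":0,"dz":0.0265,"wx":0,"wy":0,"wz":0,"claw":0.55},
  {"dx":0,"dy":0,"dz":0,"wx":0,"wy":0,"wz":0,"claw":0.05},
  {"dx":0,"dy":0,"dz":0,"wx":0,"wy":0,"wz":0,"claw":0.05},
  {"dx":0,"dy":0,"dz":0,"wx":0,"wy":0,"wz":0,"claw":0.05},
  {"dx":0,"dy":0,"dz":0,"wx":0,"wy":0,"wz":0,"claw":0.05},
  {"dx":0,"dy":0,"dz":0,"wx":0,"wy":0,"wz":0,"claw":0.05},
  {"dx":0,"dy":0,"dz":0,"wx":0,"wy":0,"wz":0,"claw":0.05},
  {"dx":0,"dy":0,"dz":0,"wx":0,"wy":0,"wz":0,"claw":0.05},
  {"dx":0,"dy":0,"dz":0,"wx":0,"wy":0,"wz":0,"claw":0.05},
], grip_force=55)

```text
clock: 34.0
tool_pos: [0.6169, 0.0554, 0.0654]
eef_rot: [0.752, 0.659, 0.001, 0.0]
contact_force: [-1.7, -0.5, 6.9]
opening: 0.177
```

```bash
python3 plan.py .616 .0535 .064 -7.5
python3 - <<'E'
from h import *; t=load('top0')
# balls: bright-ish blobs within bin, hough circles on 4x crop
c=cv2.resize(cv2.cvtColor(t['color'],cv2.COLOR_RGB2GRAY)[196:304,180:244],None,fx=6,fy=6,interpolation=cv2.INTER_CUBIC)
H=cv2.HoughCircles(c,cv2.HOUGH_GRADIENT,1.5,35,param1=80,param2=18,minRadius=24,maxRadius=36)
B=np.array([.4998,.2613]);y=.151;R=np.array([[np.cos(y),-np.sin(y)],[np.sin(y),np.cos(y)]])
for u,v,rr in H[0]:
    p=onz(t,(180+u/6,196+v/6),.028)[:2]; print((R.T@(p-B)).round(3),round(rr/6*2.55,1))
E
```

```text
t34.0 pos [0.6169 0.0554 0.0654] head -7.6 zax [ 0.002  0.    -1.   ] q [-0.26  0.9   0.17  1.71 -0.26  0.55 -0.06] F [-1.7 -0.5  6.9] op 0.177
 shift now-frame [-0.002  -0.0007  0.0014]
 wz -0.001
 shift after turn [-0.002  -0.0007  0.0014]  full turn to level [ 0.0018 -0.0005 -0.0011]
[ 0.093 -0.011] 13.5
[-0.037  0.02 ] 14.9
[0.094 0.024] 11.3
[ 0.035 -0.037] 14.9
[-0.061  0.02 ] 12.8
[ 0.003 -0.011] 14.9
[ 0.007 -0.037] 14.9
[ 0.087 -0.038] 14.9
[0.081 0.047] 12.7
[-0.026  0.043] 11.3
```

```bash
cat > scoop.py <<'E'
import sys; from h import *
from scipy.spatial.transform import Rotation as Ro
W=np.array([-.0015,-.044,.0624]); BIN=np.array([.4998,.2613,0]); BY=.151
S2T=np.array([[0,1,0],[1,0,0],[0,0,-1.]])   # columns: tool axes in scoop frame
def pose(): s=r.get_state(); return s,np.array(s['tool_pos']),Ro.from_quat(s['eef_rot'])
def show(frame_o=BIN,yaw=BY):
    s,p,R=pose(); w=p+R.apply(W); Rs=R.as_matrix()@S2T; b=Ro.from_euler('z',yaw).inv()
    wb=b.apply(w-frame_o); L=b.as_matrix()@Rs
    print('t%.1f'%s['clock'],'well mm',(wb*1000).round(1),'nosedown %.3f roll %.3f yaw %.3f'%(np.arcsin(L[2,0]),np.arcsin(L[2,1]),np.arctan2(L[1,0],L[0,0])),'tcp',p.round(4),'F',np.round(s['contact_force'],1),'M',np.round(s['moment'],2),'op %.3f'%s['opening'])
def to(x,y,z,pitch=0,o=BIN,yaw=BY):
    s,p,R=pose(); Rt=Ro.from_matrix((Ro.from_euler('z',yaw)*Ro.from_euler('y',-pitch)).as_matrix()@S2T)
    w=o+Ro.from_euler('z',yaw).apply(np.array([x,y,z])/1000); tp=w-Rt.apply(W)
    print('  ->',(x,y,z,pitch),'tcp',tp.round(4),'shift now',R.inv().apply(tp-p).round(4),'rot',(R.inv()*Rt).as_rotvec().round(3),'shift in target frame',Rt.inv().apply(tp-p).round(4))
if __name__=='__main__':
    show(); a=list(map(float,sys.argv[1:]))
    for i in range(0,len(a),4): to(*a[i:i+4])
E
python3 scoop.py 45 0 150 0
```

```text
t34.0 well mm [  42.3 -210.3    3. ] nosedown 0.002 roll 0.001 yaw -0.283 tcp [0.6169 0.0554 0.0654] F [-1.7 -0.5  6.9] M [-0.09  0.45 -0.01] op 0.177
  -> (45.0, 0.0, 150.0, 0.0) tcp [0.5876 0.2762 0.2124] shift now [ 0.2151 -0.0579 -0.1469] rot [ 0.002 -0.    -0.283] shift in target frame [ 0.2227  0.0042 -0.147 ]
```

drive_tool([
  {"dx":0,"dy":0,"dz":-0.03,"wx":0,"wy":0,"wz":0,"claw":0.05},
  {"dx":0,"dy":0,"dz":-0.04,"wx":0,"wy":0,"wz":0,"claw":0.05},
  {"dx":0,"dy":0,"dz":-0.04,"wx":0,"wy":0,"wz":0,"claw":0.05},
  {"dx":0,"dy":0,"dz":-0.04,"wx":0,"wy":0,"wz":0,"claw":0.05},
  {"dx":0,"dy":0,"dz":0,"wx":0,"wy":0,"wz":-0.1,"claw":0.05},
  {"dx":0,"dy":0,"dz":0,"wx":0,"wy":0,"wz":-0.1,"claw":0.05},
  {"dx":0,"dy":0,"dz":0,"wx":0,"wy":0,"wz":-0.083,"claw":0.05},
  {"dx":0,"dy":0,"dz":0,"wx":0,"wy":0,"wz":0,"claw":0.05},
])

```text
clock: 34.8
tool_pos: [0.616, 0.0554, 0.2141]
eef_rot: [0.652, 0.759, 0.0, -0.0]
contact_force: [-0.3, 0.7, -3.1]
opening: 0.171
```

```bash
python3 scoop.py 45 0 150 0
```

```text
t34.8 well mm [  39.9 -222.6  151.7] nosedown 0.000 roll 0.000 yaw 0.000 tcp [0.616  0.0554 0.2141] F [-0.3  0.7 -3.1] M [-0.08  0.02 -0.  ] op 0.171
  -> (45.0, 0.0, 150.0, 0.0) tcp [0.5876 0.2762 0.2124] shift now [0.2226 0.0051 0.0018] rot [ 0. -0.  0.] shift in target frame [0.2226 0.0051 0.0017]
```

drive_tool([
  {"dx":0.03,"dy":0.001,"dz":0,"wx":0,"wy":0,"wz":0,"claw":0.05},
  {"dx":0.04,"dy":0.001,"dz":0,"wx":0,"wy":0,"wz":0,"claw":0.05},
  {"dx":0.04,"dy":0.001,"dz":0,"wx":0,"wy":0,"wz":0,"claw":0.05},
  {"dx":0.04,"dy":0.001,"dz":0,"wx":0,"wy":0,"wz":0,"claw":0.05},
  {"dx":0.04,"dy":0.001,"dz":0,"wx":0,"wy":0,"wz":0,"claw":0.05},
  {"dx":0.0325,"dy":0,"dz":0,"wx":0,"wy":0,"wz":0,"claw":0.05},
  {"dx":0,"dy":0,"dz":0,"wx":-0.07,"wy":0,"wz":0,"claw":0.05},
  {"dx":0,"dy":0,"dz":0,"wx":-0.07,"wy":0,"wz":0,"claw":0.05},
  {"dx":0,"dy":0,"dz":0,"wx":0,"wy":0,"wz":0,"claw":0.05},
  {"dx":0,"dy":0,"dz":0,"wx":0,"wy":0,"wz":0,"claw":0.05},
])

```text
clock: 35.8
tool_pos: [0.5875, 0.276, 0.214]
eef_rot: [0.651, 0.756, 0.053, 0.045]
contact_force: [0.9, -0.3, -2.5]
opening: 0.174
```

```bash
python3 scoop.py 45 0 70 .14 45 0 33 .14 -29 0 21.5 .14
python3 - <<'E'
from scoop import *
s=take('side','side12'); t=take('top','top12')
_,p,R=pose(); 
pt=lambda x,y,z: p+R.apply(W)+R.apply(np.array([[0,1,0],[1,0,0],[0,0,-1.]])@np.array([x,y,z])/1000)
P=[pt(-33,-28,-3),pt(-33,28,-3),pt(28,28,21),pt(28,-28,21)]
a=proj(s,P); print(a.round(1).tolist())
im=s['color'][...,::-1].copy()
u0,v0=int(a[:,0].mean())-60,int(a[:,1].mean())-55
c=cv2.resize(im[v0:v0+110,u0:u0+120],None,fx=6,fy=6,interpolation=cv2.INTER_CUBIC)
for q in a: cv2.circle(c,tuple(int(x) for x in (q-[u0,v0])*6+3),3,(0,0,255),1)
cv2.imwrite('pics/c12.png',c[:600])
E
```

```text
t35.8 well mm [ 5.400e+01 -1.000e-01  1.461e+02] nosedown 0.139 roll -0.000 yaw -0.001 tcp [0.5875 0.276  0.214 ] F [ 0.9 -0.3 -2.5] M [-0.08  0.15  0.02] op 0.174
  -> (45.0, 0.0, 70.0, 0.14) tcp [0.5785 0.2748 0.1379] shift now [ 0.0001 -0.0195  0.0741] rot [-0.001  0.    -0.001] shift in target frame [ 0.0001 -0.0196  0.074 ]
  -> (45.0, 0.0, 33.0, 0.14) tcp [0.5785 0.2748 0.1009] shift now [ 1.000e-04 -2.460e-02  1.107e-01] rot [-0.001  0.    -0.001] shift in target frame [ 1.000e-04 -2.480e-02  1.107e-01]
  -> (-29.0, 0.0, 21.5, 0.14) tcp [0.5054 0.2637 0.0894] shift now [ 0.     -0.0995  0.1119] rot [-0.001  0.    -0.001] shift in target frame [ 1.000e-04 -9.970e-02  1.117e-01]
[[310.8, 290.0], [306.7, 319.9], [270.8, 305.7], [277.2, 275.7]]
```

View pics/c12.png

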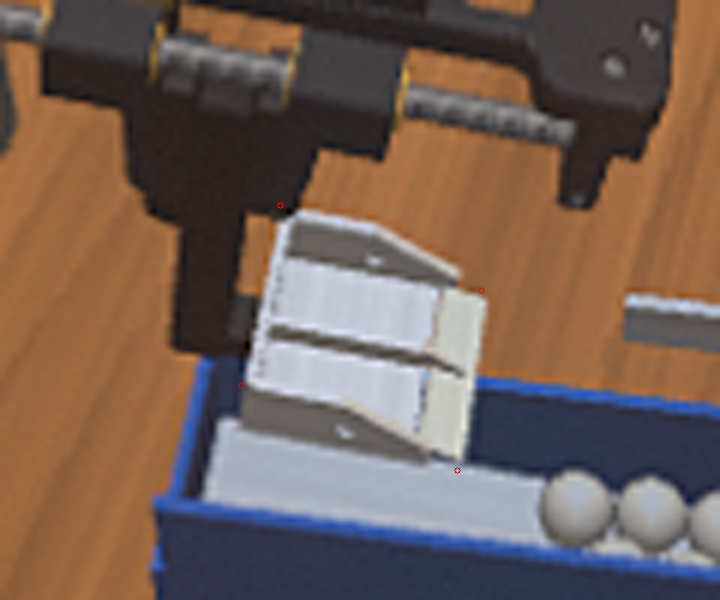

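drive_tool([
  {"dx":0,"dy":-0.018,"dz":0,"wx":0,"wy":0,"wz":0,"claw":0.05},
  {"dx":0,"dy":0,"dz":0.03,"wx":0,"wy":0,"wz":0,"claw":0.05},
  {"dx":0,"dy":0,"dz":0.03,"wx":0,"wy":0,"wz":0,"claw":0.05},
  {"dx":0,"dy":-0.003,"dz":0.02,"wx":0,"wy":0,"wz":0,"claw":0.05},
  {"dx":0,"dy":-0.003,"dz":0.02,"wx":0,"wy":0,"wz":0,"claw":0.05},
  {"dx":0,"dy":0,"dz":0.005,"wx":0,"wy":0,"wz":0,"claw":0.05},
  {"dx":0,"dy":0,"dz":0,"wx":0,"wy":0,"wz":0,"claw":0.05},
])

```text
clock: 36.6
tool_pos: [0.5793, 0.2743, 0.1059]
eef_rot: [0.651, 0.756, 0.053, 0.045]
contact_force: [0.7, -0.1, -1.7]
opening: 0.179
```

```bash
python3 scoop.py 45 0 31 .14 -28 0 20.5 .14
```

```text
t36.6 well mm [45.6 -0.6 38. ] nosedown 0.139 roll -0.000 yaw -0.001 tcp [0.5793 0.2743 0.1059] F [ 0.7 -0.1 -1.7] M [-0.08  0.19  0.  ] op 0.179
  -> (45.0, 0.0, 31.0, 0.14) tcp [0.5785 0.2748 0.0989] shift now [ 0.0006 -0.0016  0.0068] rot [-0.001  0.    -0.001] shift in target frame [ 0.0006 -0.0016  0.0068]
  -> (-28.0, 0.0, 20.5, 0.14) tcp [0.5064 0.2638 0.0884] shift now [ 0.0005 -0.0754  0.0071] rot [-0.001  0.    -0.001] shift in target frame [ 0.0006 -0.0754  0.007 ]
```

drive_tool([
  {"dx":0,"dy":0,"dz":0.004,"wx":0,"wy":0,"wz":0,"claw":0.05},
  {"dx":0,"dy":0,"dz":0.003,"wx":0,"wy":0,"wz":0,"claw":0.05},
  {"dx":0,"dy":0,"dz":0,"wx":0,"wy":0,"wz":0,"claw":0.05},
])

```text
clock: 36.9
tool_pos: [0.58, 0.2751, 0.0999]
eef_rot: [0.65, 0.757, 0.053, 0.046]
contact_force: [-0.4, -0.5, -1.7]
opening: 0.179
```

drive_tool([
  {"dx":0,"dy":-0.012,"dz":0,"wx":0,"wy":0,"wz":0,"claw":0.05},
  {"dx":0,"dy":-0.012,"dz":0,"wx":0,"wy":0,"wz":0,"claw":0.05},
  {"dx":0,"dy":-0.008,"dz":0,"wx":0,"wy":0,"wz":0,"claw":0.05},
  {"dx":0,"dy":-0.008,"dz":0,"wx":0,"wy":0,"wz":0,"claw":0.05},
  {"dx":0,"dy":-0.008,"dz":0,"wx":0,"wy":0,"wz":0,"claw":0.05},
  {"dx":0,"dy":-0.008,"dz":0,"wx":0,"wy":0,"wz":0,"claw":0.05},
  {"dx":0,"dy":0,"dz":0,"wx":0,"wy":0,"wz":0,"claw":0.05},
])

```text
clock: 37.6
tool_pos: [0.5246, 0.2664, 0.0918]
eef_rot: [0.65, 0.757, 0.053, 0.046]
contact_force: [3.7, 0.4, -5.1]
opening: 0.178
```

```bash
python3 scoop.py -28 0 20.5 .14
```

```text
t37.6 well mm [-9.5 -0.2 23.9] nosedown 0.140 roll -0.000 yaw 0.000 tcp [0.5246 0.2664 0.0918] F [ 3.7  0.4 -5.1] M [-0.07 -0.83 -0.01] op 0.178
  -> (-28.0, 0.0, 20.5, 0.14) tcp [0.5064 0.2638 0.0884] shift now [ 0.0002 -0.0188  0.0008] rot [0. 0. 0.] shift in target frame [ 0.0002 -0.0188  0.0008]
```

drive_tool([
  {"dx":0,"dy":-0.005,"dz":0,"wx":0,"wy":0,"wz":0,"claw":0.05},
  {"dx":0,"dy":-0.005,"dz":0,"wx":0,"wy":0,"wz":0,"claw":0.05},
  {"dx":0,"dy":0,"dz":0,"wx":0,"wy":0,"wz":0,"claw":0.05},
])

```text
clock: 37.9
tool_pos: [0.513, 0.2645, 0.0897]
eef_rot: [0.65, 0.757, 0.051, 0.045]
contact_force: [2.6, 0.0, -5.3]
opening: 0.179
```

drive_tool([
  {"dx":0,"dy":-0.004,"dz":0,"wx":0,"wy":0,"wz":0,"claw":0.05},
  {"dx":0,"dy":-0.003,"dz":0,"wx":0,"wy":0,"wz":0,"claw":0.05},
  {"dx":0,"dy":0,"dz":0,"wx":0,"wy":0,"wz":0,"claw":0.05},
])

```text
clock: 38.2
tool_pos: [0.5068, 0.2637, 0.089]
eef_rot: [0.65, 0.757, 0.052, 0.045]
contact_force: [1.8, 0.9, -6.2]
opening: 0.178
```

```bash
python3 scoop.py -28 0 20.5 .14 -28 0 40 -.2
```

```text
t38.2 well mm [-27.7  -0.2  21.1] nosedown 0.138 roll -0.000 yaw 0.000 tcp [0.5068 0.2637 0.089 ] F [ 1.8  0.9 -6.2] M [-0.18 -0.23 -0.  ] op 0.178
  -> (-28.0, 0.0, 20.5, 0.14) tcp [0.5064 0.2638 0.0884] shift now [ 0.0002 -0.0005  0.0005] rot [-0.002  0.     0.   ] shift in target frame [ 0.0002 -0.0005  0.0005]
  -> (-28.0, 0.0, 40.0, -0.2) tcp [0.5268 0.2669 0.0924] shift now [ 0.0001  0.0205 -0.0006] rot [0.338 0.    0.   ] shift in target frame [ 0.0002  0.0191 -0.0074]
```

drive_tool([
  {"dx":0,"dy":0.005,"dz":0,"wx":0.07,"wy":0,"wz":0,"claw":0.05},
  {"dx":0,"dy":0.005,"dz":0,"wx":0.07,"wy":0,"wz":0,"claw":0.05},
  {"dx":0,"dy":0.005,"dz":0,"wx":0.07,"wy":0,"wz":0,"claw":0.05},
  {"dx":0,"dy":0.005,"dz":-0.004,"wx":0.07,"wy":0,"wz":0,"claw":0.05},
  {"dx":0,"dy":0,"dz":-0.004,"wx":0.07,"wy":0,"wz":0,"claw":0.05},
  {"dx":0,"dy":0,"dz":0,"wx":0,"wy":0,"wz":0,"claw":0.05},
  {"dx":0,"dy":0,"dz":0,"wx":0,"wy":0,"wz":0,"claw":0.05},
])

```text
clock: 38.9
tool_pos: [0.5277, 0.2669, 0.0974]
eef_rot: [0.648, 0.754, -0.08, -0.069]
contact_force: [-0.4, 0.8, -5.5]
opening: 0.174
```

```bash
python3 scoop.py -40 0 110 -.2 -40 0 110 0
```

```text
t38.9 well mm [-27.6  -0.1  45.6] nosedown -0.211 roll -0.000 yaw 0.000 tcp [0.5277 0.2669 0.0974] F [-0.4  0.8 -5.5] M [ 0.03 -0.55  0.02] op 0.174
  -> (-40.0, 0.0, 110.0, -0.2) tcp [0.5149 0.2651 0.1624] shift now [ 0.0001 -0.0263 -0.0609] rot [-0.011  0.     0.   ] shift in target frame [ 0.0001 -0.0256 -0.0612]
  -> (-40.0, 0.0, 110.0, 0.0) tcp [0.5035 0.2634 0.1724] shift now [ 0.0001 -0.0396 -0.0683] rot [-0.211  0.     0.   ] shift in target frame [ 0.0001 -0.0245 -0.075 ]
```

drive_tool([
  {"dx":0,"dy":-0.003,"dz":-0.014,"wx":0,"wy":0,"wz":0,"claw":0.05},
  {"dx":0,"dy":-0.004,"dz":-0.018,"wx":0,"wy":0,"wz":0,"claw":0.05},
  {"dx":0,"dy":-0.004,"dz":-0.018,"wx":0,"wy":0,"wz":0,"claw":0.05},
  {"dx":0,"dy":-0.003,"dz":-0.014,"wx":0,"wy":0,"wz":0,"claw":0.05},
  {"dx":0,"dy":-0.003,"dz":0,"wx":-0.04,"wy":0,"wz":0,"claw":0.05},
  {"dx":0,"dy":-0.003,"dz":0,"wx":-0.04,"wy":0,"wz":0,"claw":0.05},
  {"dx":0,"dy":-0.003,"dz":0,"wx":-0.04,"wy":0,"wz":0,"claw":0.05},
  {"dx":0,"dy":-0.003,"dz":0,"wx":-0.04,"wy":0,"wz":0,"claw":0.05},
  {"dx":0,"dy":0,"dz":0,"wx":-0.02,"wy":0,"wz":0,"claw":0.05},
  {"dx":0,"dy":0,"dz":0,"wx":0,"wy":0,"wz":0,"claw":0.05},
  {"dx":0,"dy":0,"dz":0,"wx":0,"wy":0,"wz":0,"claw":0.05},
])

```text
clock: 40.0
tool_pos: [0.5162, 0.2655, 0.1659]
eef_rot: [0.652, 0.758, -0.011, -0.01]
contact_force: [-0.3, 0.8, -4.4]
opening: 0.178
```

```bash
cat > look.py <<'E'
import sys; from scoop import *
n=sys.argv[1]; s=take('side','side'+n); t=take('top','top'+n); _,p,R=pose()
def pt(x,y,z): return p+R.apply(W)+R.apply(S2T@np.array([x,y,z])/1000)
a=proj(s,[pt(x,y,12) for x,y in((-13,-13),(-13,13),(13,-13),(13,13))])
u0,v0=[int(x)for x in a.mean(0)-[50,40]]
c=cv2.resize(s['color'][v0:v0+80,u0:u0+100,::-1],None,fx=7,fy=7,interpolation=cv2.INTER_CUBIC)
for q in a: cv2.circle(c,tuple(int(x) for x in (q-[u0,v0])*7+3),3,(0,0,255),1)
cv2.imwrite(f'pics/l{n}.png',c)
E
python3 scoop.py -40 0 83 0 -40 -38 83 0; python3 look.py 13
```

```text
t40.0 well mm [-29.    0.2 104.9] nosedown -0.030 roll 0.000 yaw 0.000 tcp [0.5162 0.2655 0.1659] F [-0.3  0.8 -4.4] M [-0.03 -0.19  0.02] op 0.178
  -> (-40.0, 0.0, 83.0, 0.0) tcp [0.5035 0.2634 0.1454] shift now [-0.0002 -0.0122  0.0209] rot [-0.03 -0.    0.  ] shift in target frame [-0.0002 -0.0128  0.0205]
  -> (-40.0, -38.0, 83.0, 0.0) tcp [0.5092 0.2258 0.1454] shift now [-0.0382 -0.0122  0.0209] rot [-0.03 -0.    0.  ] shift in target frame [-0.0382 -0.0128  0.0205]
```

View pics/l13.png

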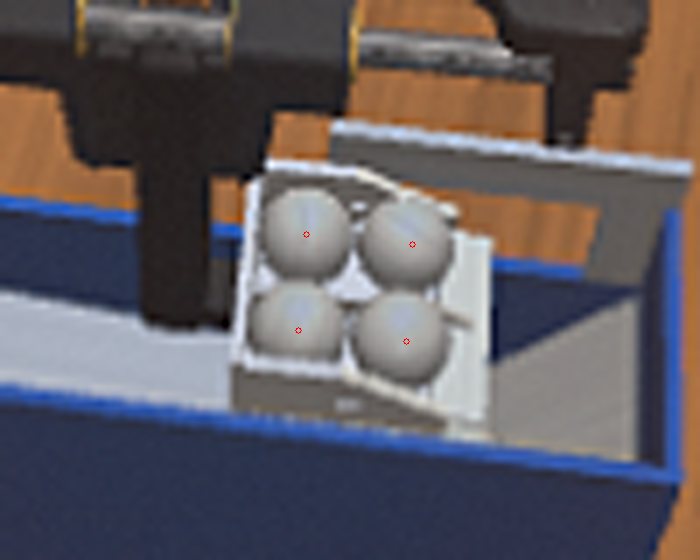

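The cup holds exactly four balls, at (306,234), (412,244), (298,330), (406,341), each on its predicted place, with none in excess. Now to the strike height and sideways.

drive_tool([
  {"dx":0,"dy":-0.003,"dz":0.005,"wx":-0.005,"wy":0,"wz":0,"claw":0.05},
  {"dx":0,"dy":-0.003,"dz":0.007,"wx":-0.005,"wy":0,"wz":0,"claw":0.05},
  {"dx":0,"dy":-0.002,"dz":0.006,"wx":-0.005,"wy":0,"wz":0,"claw":0.05},
  {"dx":0,"dy":-0.001,"dz":0.0035,"wx":0,"wy":0,"wz":0,"claw":0.05},
  {"dx":0,"dy":0,"dz":0,"wx":0,"wy":0,"wz":0,"claw":0.05},
  {"dx":0,"dy":0,"dz":0,"wx":0,"wy":0,"wz":0,"claw":0.05},
  {"dx":0,"dy":0,"dz":0,"wx":0,"wy":0,"wz":0,"claw":0.05},
])

```text
clock: 40.8
tool_pos: [0.5078, 0.264, 0.1443]
eef_rot: [0.652, 0.758, -0.005, -0.005]
contact_force: [0.1, 0.6, -4.1]
opening: 0.175
```

```bash
python3 scoop.py -38 0 83 -.01 -38 -38 83 -.01
```

```text
t40.8 well mm [-36.6  -0.   82.5] nosedown -0.014 roll 0.000 yaw -0.000 tcp [0.5078 0.264  0.1443] F [ 0.1  0.6 -4.1] M [-0.06 -0.14  0.  ] op 0.175
  -> (-38.0, 0.0, 83.0, -0.01) tcp [0.5061 0.2638 0.145 ] shift now [ 0.     -0.0017 -0.0007] rot [-0.004 -0.    -0.   ] shift in target frame [ 0.     -0.0017 -0.0007]
  -> (-38.0, -38.0, 83.0, -0.01) tcp [0.5118 0.2262 0.145 ] shift now [-0.038  -0.0017 -0.0007] rot [-0.004 -0.    -0.   ] shift in target frame [-0.038  -0.0017 -0.0007]
```

drive_tool([
  {"dx":-0.003,"dy":0,"dz":-0.0005,"wx":0,"wy":0,"wz":0,"claw":0.05},
  {"dx":-0.006,"dy":0,"dz":0,"wx":0,"wy":0,"wz":0,"claw":0.05},
  {"dx":-0.007,"dy":0,"dz":0,"wx":0,"wy":0,"wz":0,"claw":0.05},
  {"dx":-0.007,"dy":0,"dz":0,"wx":0,"wy":0,"wz":0,"claw":0.05},
  {"dx":-0.007,"dy":0,"dz":0,"wx":0,"wy":0,"wz":0,"claw":0.05},
  {"dx":-0.005,"dy":0,"dz":0,"wx":0,"wy":0,"wz":0,"claw":0.05},
  {"dx":-0.003,"dy":0,"dz":0,"wx":0,"wy":0,"wz":0,"claw":0.05},
  {"dx":0,"dy":0,"dz":0,"wx":0,"wy":0,"wz":0,"claw":0.05},
  {"dx":0,"dy":0,"dz":0,"wx":0,"wy":0,"wz":0,"claw":0.05},
])

```text
clock: 41.7
tool_pos: [0.513, 0.2267, 0.1446]
eef_rot: [0.652, 0.758, -0.005, -0.005]
contact_force: [-0.4, 0.6, -4.1]
opening: 0.181
```

```bash
python3 scoop.py -38 -38 83 -.01 -38 -85 83 -.01
```

```text
t41.7 well mm [-37.1 -37.7  82.8] nosedown -0.015 roll 0.001 yaw 0.000 tcp [0.513  0.2267 0.1446] F [-0.4  0.6 -4.1] M [-0.02 -0.1   0.01] op 0.181
  -> (-38.0, -38.0, 83.0, -0.01) tcp [0.5118 0.2262 0.145 ] shift now [-0.0003 -0.0012 -0.0004] rot [-0.005 -0.001  0.   ] shift in target frame [-0.0003 -0.0012 -0.0004]
  -> (-38.0, -85.0, 83.0, -0.01) tcp [0.5189 0.1797 0.145 ] shift now [-0.0473 -0.0013 -0.0004] rot [-0.005 -0.001  0.   ] shift in target frame [-0.0473 -0.0012 -0.0004]
```

drive_tool([
  {"dx":-0.003,"dy":0,"dz":0,"wx":0,"wy":0,"wz":0,"claw":0.05},
  {"dx":-0.006,"dy":0,"dz":0,"wx":0,"wy":0,"wz":0,"claw":0.05},
  {"dx":-0.008,"dy":0,"dz":0,"wx":0,"wy":0,"wz":0,"claw":0.05},
  {"dx":-0.009,"dy":0,"dz":0,"wx":0,"wy":0,"wz":0,"claw":0.05},
  {"dx":-0.009,"dy":0,"dz":0,"wx":0,"wy":0,"wz":0,"claw":0.05},
  {"dx":-0.008,"dy":0,"dz":0,"wx":0,"wy":0,"wz":0,"claw":0.05},
  {"dx":-0.005,"dy":0,"dz":0,"wx":0,"wy":0,"wz":0,"claw":0.05},
  {"dx":-0.002,"dy":0,"dz":0,"wx":0,"wy":0,"wz":0,"claw":0.05},
  {"dx":0,"dy":0,"dz":0,"wx":0,"wy":0,"wz":0,"claw":0.05},
  {"dx":0,"dy":0,"dz":0,"wx":0,"wy":0,"wz":0,"claw":0.05},
  {"dx":0,"dy":0,"dz":0,"wx":0,"wy":0,"wz":0,"claw":0.05},
])

```text
clock: 42.8
tool_pos: [0.5205, 0.1775, 0.1445]
eef_rot: [0.651, 0.759, -0.006, -0.005]
contact_force: [0.4, -0.5, -4.6]
opening: 0.182
```

```bash
cat > pour.py <<'E'
import sys; from scoop import *
PAD=np.array([.4817,-.273,0]); TY=-.171
a=list(map(float,sys.argv[1:])); show(); show(PAD,TY)
for i in range(0,len(a),4): to(*a[i:i+4],o=PAD,yaw=TY)
E
python3 pour.py 30 0 120 0
python3 - <<'E'
from scoop import *
# ball check: brightness/edges around the predicted places, compared with the filled look (side13) via template match
a=load('side13'); s=take('side','side14'); take('top','top14'); st,p,R=pose()
pt=lambda x,y,z:p+R.apply(W)+R.apply(S2T@np.array([x,y,z])/1000)
g=cv2.cvtColor(s['color'],cv2.COLOR_RGB2GRAY); ctr=proj(s,pt(0,0,12))[0]; u,v=[int(k) for k in ctr]
c=cv2.resize(g[v-20:v+20,u-25:u+25],None,fx=6,fy=6,interpolation=cv2.INTER_CUBIC)
H=cv2.HoughCircles(c,cv2.HOUGH_GRADIENT,1.5,45,param1=80,param2=22,minRadius=26,maxRadius=50)
print('circ',[] if H is None else [(round(x/6+u-25,1),round(y/6+v-20,1),round(q/6,1)) for x,y,q in H[0]])
print('pred',proj(s,[pt(x,y,12) for x in(-13,13) for y in(-13,13)]).round(1).tolist())
E
```

```text
t42.8 well mm [-37.1 -87.4  82.8] nosedown -0.015 roll 0.000 yaw 0.001 tcp [0.5205 0.1775 0.1445] F [ 0.4 -0.5 -4.6] M [-0.03 -0.17 -0.04] op 0.182
t42.8 well mm [-80.6 434.9  82.8] nosedown -0.015 roll 0.000 yaw 0.323 tcp [0.5205 0.1775 0.1445] F [ 0.4 -0.5 -4.6] M [-0.03 -0.17 -0.04] op 0.182
  -> (30.0, 0.0, 120.0, 0.0) tcp [ 0.5549 -0.2841  0.1824] shift now [-0.4615 -0.0364 -0.0375] rot [-0.015  0.002  0.323] shift in target frame [-0.449   0.1125 -0.0379]
circ [(np.float32(350.9), np.float32(285.1), np.float32(6.8)), (np.float32(352.1), np.float32(273.6), np.float32(6.0)), (np.float32(337.9), np.float32(284.6), np.float32(6.8)), (np.float32(338.6), np.float32(270.9), np.float32(7.6))]
pred [[352.4, 273.8], [351.8, 285.4], [338.8, 272.5], [338.0, 284.0]]
```

drive_tool([
  {"dx":-0.008,"dy":0,"dz":-0.003,"wx":0,"wy":0,"wz":0,"claw":0.05},
  {"dx":-0.016,"dy":-0.001,"dz":-0.004,"wx":0,"wy":0,"wz":0,"claw":0.05},
  {"dx":-0.024,"dy":-0.002,"dz":-0.005,"wx":0,"wy":0,"wz":0,"claw":0.05},
  {"dx":-0.03,"dy":-0.0025,"dz":-0.005,"wx":0,"wy":0,"wz":0,"claw":0.05},
  {"dx":-0.03,"dy":-0.0025,"dz":-0.005,"wx":0,"wy":0,"wz":0,"claw":0.05},
  {"dx":-0.03,"dy":-0.0025,"dz":-0.005,"wx":0,"wy":0,"wz":0,"claw":0.05},
  {"dx":-0.03,"dy":-0.0025,"dz":-0.005,"wx":0,"wy":0,"wz":0,"claw":0.05},
  {"dx":-0.03,"dy":-0.0025,"dz":-0.004,"wx":0,"wy":0,"wz":0,"claw":0.05},
  {"dx":-0.03,"dy":-0.0025,"dz":-0.002,"wx":0,"wy":0,"wz":0,"claw":0.05},
  {"dx":-0.03,"dy":-0.0025,"dz":0,"wx":0,"wy":0,"wz":0,"claw":0.05},
  {"dx":-0.03,"dy":-0.0025,"dz":0,"wx":0,"wy":0,"wz":0,"claw":0.05},
  {"dx":-0.03,"dy":-0.0025,"dz":0,"wx":0,"wy":0,"wz":0,"claw":0.05},
])

```text
clock: 44.1
tool_pos: [0.5428, -0.1445, 0.1834]
eef_rot: [0.653, 0.758, -0.006, -0.005]
contact_force: [0.9, -0.8, -5.4]
opening: 0.179
```

drive_tool([
  {"dx":-0.03,"dy":-0.0025,"dz":0,"wx":0,"wy":0,"wz":0,"claw":0.05},
  {"dx":-0.03,"dy":-0.0025,"dz":0,"wx":0,"wy":0,"wz":0.02,"claw":0.05},
  {"dx":-0.03,"dy":-0.0025,"dz":0,"wx":0,"wy":0,"wz":0.03,"claw":0.05},
  {"dx":-0.024,"dy":-0.002,"dz":0,"wx":0,"wy":0,"wz":0.04,"claw":0.05},
  {"dx":-0.016,"dy":-0.001,"dz":0,"wx":0,"wy":0,"wz":0.04,"claw":0.05},
  {"dx":-0.009,"dy":0,"dz":0,"wx":0,"wy":0,"wz":0.04,"claw":0.05},
  {"dx":-0.003,"dy":0,"dz":0,"wx":0,"wy":0,"wz":0.04,"claw":0.05},
  {"dx":0,"dy":0,"dz":0,"wx":0,"wy":0,"wz":0.04,"claw":0.05},
  {"dx":0,"dy":0,"dz":0,"wx":0,"wy":0,"wz":0.04,"claw":0.05},
  {"dx":0,"dy":0,"dz":0,"wx":0,"wy":0,"wz":0.033,"claw":0.05},
  {"dx":0,"dy":0,"dz":0,"wx":0,"wy":0,"wz":0,"claw":0.05},
  {"dx":0,"dy":0,"dz":0,"wx":0,"wy":0,"wz":0,"claw":0.05},
])

```text
clock: 45.3
tool_pos: [0.55, -0.283, 0.1831]
eef_rot: [0.765, 0.644, -0.006, -0.004]
contact_force: [0.7, 0.2, -4.2]
opening: 0.174
```

```bash
python3 pour.py 30 0 100 0 28 0 68 .35 28 0 64 .9
```

```text
t45.3 well mm [ -75.4 -533.1  121.4] nosedown -0.014 roll -0.005 yaw -0.322 tcp [ 0.55   -0.283   0.1831] F [ 0.7  0.2 -4.2] M [-0.11 -0.12  0.03] op 0.174
t45.3 well mm [ 24.1   0.  121.4] nosedown -0.014 roll -0.005 yaw 0.000 tcp [ 0.55   -0.283   0.1831] F [ 0.7  0.2 -4.2] M [-0.11 -0.12  0.03] op 0.174
  -> (30.0, 0.0, 100.0, 0.0) tcp [ 0.5549 -0.2841  0.1624] shift now [-0.0002  0.0053  0.0207] rot [-0.014  0.005  0.   ] shift in target frame [-0.0003  0.005   0.0207]
  -> (28.0, 0.0, 68.0, 0.35) tcp [ 0.5292 -0.2797  0.1417] shift now [-0.0001 -0.0205  0.0417] rot [-0.364  0.005  0.001] shift in target frame [-0.0003 -0.034   0.0317]
  -> (28.0, 0.0, 64.0, 0.9) tcp [ 0.4883 -0.2726  0.1373] shift now [-0.0001 -0.0619  0.0468] rot [-0.914  0.004  0.002] shift in target frame [-0.0003 -0.0748 -0.0204]
```

drive_tool([
  {"dx":0,"dy":-0.005,"dz":0.01,"wx":0,"wy":0,"wz":0,"claw":0.05},
  {"dx":0,"dy":-0.006,"dz":0.012,"wx":0,"wy":0,"wz":0,"claw":0.05},
  {"dx":0,"dy":-0.0055,"dz":0.012,"wx":0,"wy":0,"wz":0,"claw":0.05},
  {"dx":0,"dy":-0.004,"dz":0.0077,"wx":0,"wy":0,"wz":0,"claw":0.05},
  {"dx":0,"dy":0,"dz":0,"wx":-0.04,"wy":0,"wz":0,"claw":0.05},
  {"dx":0,"dy":0,"dz":0,"wx":-0.055,"wy":0,"wz":0,"claw":0.05},
  {"dx":0,"dy":0,"dz":0,"wx":-0.055,"wy":0,"wz":0,"claw":0.05},
  {"dx":0,"dy":0,"dz":0,"wx":-0.055,"wy":0,"wz":0,"claw":0.05},
  {"dx":0,"dy":0,"dz":0,"wx":-0.055,"wy":0,"wz":0,"claw":0.05},
  {"dx":0,"dy":0,"dz":0,"wx":-0.055,"wy":0,"wz":0,"claw":0.05},
  {"dx":0,"dy":0,"dz":0,"wx":-0.045,"wy":0,"wz":0,"claw":0.05},
  {"dx":0,"dy":0,"dz":0,"wx":0,"wy":0,"wz":0,"claw":0.05},
])

```text
clock: 46.5
tool_pos: [0.5266, -0.2801, 0.1412]
eef_rot: [0.754, 0.634, 0.108, 0.132]
contact_force: [-0.2, -0.0, -4.5]
opening: 0.176
```

```bash
python3 pour.py 28 0 64 .9
```

```text
t46.5 well mm [ -74.9 -534.5   67.6] nosedown 0.343 roll -0.004 yaw -0.323 tcp [ 0.5266 -0.2801  0.1412] F [-0.2 -0.  -4.5] M [0.09 0.67 0.01] op 0.176
t46.5 well mm [25.  -1.1 67.6] nosedown 0.343 roll -0.004 yaw -0.001 tcp [ 0.5266 -0.2801  0.1412] F [-0.2 -0.  -4.5] M [0.09 0.67 0.01] op 0.176
  -> (28.0, 0.0, 64.0, 0.9) tcp [ 0.4883 -0.2726  0.1373] shift now [ 0.0008 -0.0381 -0.0094] rot [-0.557  0.004  0.   ] shift in target frame [ 0.0009 -0.0273 -0.0281]
```

drive_tool([
  {"dx":0,"dy":-0.0033,"dz":-0.001,"wx":-0.05,"wy":0,"wz":0,"claw":0.05},
  {"dx":0,"dy":-0.0033,"dz":-0.0012,"wx":-0.05,"wy":0,"wz":0,"claw":0.05},
  {"dx":0,"dy":-0.0032,"dz":-0.0014,"wx":-0.05,"wy":0,"wz":0,"claw":0.05},
  {"dx":0,"dy":-0.0032,"dz":-0.0015,"wx":-0.05,"wy":0,"wz":0,"claw":0.05},
  {"dx":0,"dy":-0.0031,"dz":-0.0017,"wx":-0.05,"wy":0,"wz":0,"claw":0.05},
  {"dx":0,"dy":-0.003,"dz":-0.0019,"wx":-0.05,"wy":0,"wz":0,"claw":0.05},
  {"dx":0,"dy":-0.003,"dz":-0.002,"wx":-0.05,"wy":0,"wz":0,"claw":0.05},
  {"dx":0,"dy":-0.0029,"dz":-0.0021,"wx":-0.05,"wy":0,"wz":0,"claw":0.05},
  {"dx":0,"dy":-0.0028,"dz":-0.0023,"wx":-0.05,"wy":0,"wz":0,"claw":0.05},
  {"dx":0,"dy":-0.0027,"dz":-0.0024,"wx":-0.05,"wy":0,"wz":0,"claw":0.05},
  {"dx":0,"dy":-0.0026,"dz":-0.0025,"wx":-0.05,"wy":0,"wz":0,"claw":0.05},
  {"dx":0,"dy":0,"dz":0,"wx":0,"wy":0,"wz":0,"claw":0.05},
])

```text
clock: 47.7
tool_pos: [0.5385, -0.338, 0.2462]
eef_rot: [0.721, 0.618, 0.235, 0.208]
contact_force: [-0.2, -0.5, -2.0]
opening: 0.178
```

drive_tool([
  {"dx":0,"dy":0,"dz":0,"wx":0,"wy":0,"wz":0,"claw":0.05},
  {"dx":0,"dy":0,"dz":0,"wx":0,"wy":0,"wz":0,"claw":0.05},
  {"dx":0,"dy":0,"dz":0,"wx":0,"wy":0,"wz":0,"claw":0.05},
  {"dx":0,"dy":0,"dz":0,"wx":0,"wy":0,"wz":0,"claw":0.05},
])

```text
clock: 48.1
tool_pos: [0.5392, -0.3336, 0.2451]
eef_rot: [0.719, 0.62, 0.236, 0.206]
contact_force: [0.5, -0.9, -2.4]
opening: 0.178
```

```bash
python3 pour.py 28 0 64 .9 28 0 110 .5; python3 look.py 15
```

```text
t48.1 well mm [ -47.9 -589.6  168.9] nosedown 0.629 roll 0.085 yaw -0.333 tcp [ 0.5392 -0.3336  0.2451] F [ 0.5 -0.9 -2.4] M [-0.05  0.96  0.07] op 0.178
t48.1 well mm [ 68.1 -44.9 168.9] nosedown 0.629 roll 0.085 yaw -0.011 tcp [ 0.5392 -0.3336  0.2451] F [ 0.5 -0.9 -2.4] M [-0.05  0.96  0.07] op 0.178
  -> (28.0, 0.0, 64.0, 0.9) tcp [ 0.4883 -0.2726  0.1373] shift now [ 0.0451 -0.1128  0.0562] rot [-0.27  -0.096 -0.022] shift in target frame [ 0.0514 -0.122   0.0196]
  -> (28.0, 0.0, 110.0, 0.5) tcp [ 0.5181 -0.2778  0.1859] shift now [ 0.0477 -0.0598  0.0349] rot [ 0.13  -0.099 -0.002] shift in target frame [ 0.0514 -0.0549  0.0374]
```

Run:
```python
from h import *
print(np.round(r.get_state()['q'],2))
t=load('top15')['color'][...,::-1];s=load('side15')['color'][...,::-1]
z=lambda im,u,v,w,h,k: cv2.resize(im[v:v+h,u:u+w],None,fx=k,fy=k,interpolation=cv2.INTER_CUBIC)
cv2.imwrite('pics/c16.png',np.hstack([z(s,250,70,170,200,2.9),z(t,360,180,100,200,2.9)])[:590])
```

```text
[ 1.05  0.62 -0.58  2.05 -1.    0.04  1.49]
```

View pics/c16.png

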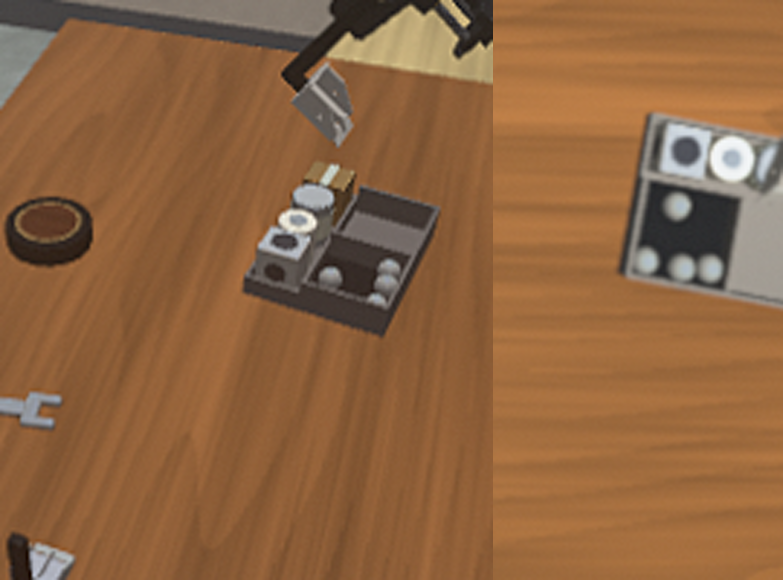

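All four balls lie in the pocket: top panel (677,205), (646,262), (682,267), (710,267). The four parts are undisturbed and the cup is empty, in line with the force of −2.4 N. The pour ran the wrist into a joint limit (q5, q6), so I back out gently.

drive_tool([
  {"dx":0,"dy":0,"dz":0,"wx":0.05,"wy":0,"wz":0,"claw":0.05},
  {"dx":0,"dy":0,"dz":0,"wx":0.05,"wy":0,"wz":0,"claw":0.05},
  {"dx":0,"dy":0,"dz":0,"wx":0.05,"wy":0,"wz":0,"claw":0.05},
  {"dx":0,"dy":0,"dz":0,"wx":0,"wy":0,"wz":0,"claw":0.05},
])

```text
clock: 48.6
tool_pos: [0.5412, -0.3337, 0.2462]
eef_rot: [0.732, 0.637, 0.189, 0.153]
contact_force: [0.5, 0.5, -1.6]
opening: 0.175
```

```bash
python3 pour.py 28 -45 169 0;python3 plan.py .54 -.334 .25 -9.8
```

```text
t48.6 well mm [ -56.9 -587.3  170.6] nosedown 0.483 roll 0.081 yaw -0.311 tcp [ 0.5412 -0.3337  0.2462] F [ 0.5  0.5 -1.6] M [-0.15  0.71 -0.04] op 0.175
t48.6 well mm [ 58.8 -45.5 170.6] nosedown 0.483 roll 0.081 yaw 0.011 tcp [ 0.5412 -0.3337  0.2462] F [ 0.5  0.5 -1.6] M [-0.15  0.71 -0.04] op 0.175
  -> (28.0, -45.0, 169.0, 0.0) tcp [ 0.5452 -0.3281  0.2314] shift now [ 0.0048 -0.0041  0.0151] rot [ 0.482 -0.093  0.033] shift in target frame [0.0062 0.0031 0.0148]
t48.6 pos [ 0.5412 -0.3337  0.2462] head -9.2 zax [ 0.471  0.017 -0.882] q [ 0.66  0.57 -0.04  1.93 -0.86  0.37  1.26] F [ 0.5  0.5 -1.6] op 0.175
 shift now-frame [-0.0001  0.0008 -0.0039]
 wz 0.011
 shift after turn [-0.0005 -0.0011 -0.0038]  full turn to level [ 0.4821 -0.0927  0.0326]
```

drive_tool([
  {"dx":0,"dy":0,"dz":0,"wx":0.08,"wy":-0.0155,"wz":0.0055,"claw":0.05},
  {"dx":0,"dy":0,"dz":0,"wx":0.08,"wy":-0.0155,"wz":0.0055,"claw":0.05},
  {"dx":0,"dy":0,"dz":0,"wx":0.08,"wy":-0.0155,"wz":0.0055,"claw":0.05},
  {"dx":0,"dy":0,"dz":0,"wx":0.08,"wy":-0.0155,"wz":0.0055,"claw":0.05},
  {"dx":0,"dy":0,"dz":0,"wx":0.08,"wy":-0.0155,"wz":0.0055,"claw":0.05},
  {"dx":0,"dy":0,"dz":0,"wx":0.08,"wy":-0.0155,"wz":0.0055,"claw":0.05},
  {"dx":0,"dy":0,"dz":0,"wx":0,"wy":0,"wz":0,"claw":0.05},
  {"dx":0,"dy":0,"dz":0,"wx":0,"wy":0,"wz":0,"claw":0.05},
])

```text
clock: 49.4
tool_pos: [0.5386, -0.3339, 0.2437]
eef_rot: [0.766, 0.643, 0.003, -0.001]
contact_force: [-1.4, -0.3, -2.5]
opening: 0.179
```

```bash
python3 plan.py .6169 .0 .068 -9.8
```

```text
t49.4 pos [ 0.5386 -0.3339  0.2437] head -10.0 zax [ 0.002  0.005 -1.   ] q [ 0.22  0.73  0.5   1.54 -0.4   0.98  0.67] F [-1.4 -0.3 -2.5] op 0.179
 shift now-frame [0.3414 0.0189 0.1777]
 wz -0.003
 shift after turn [0.3423 0.0203 0.1757]  full turn to level [ 0.0012 -0.0057 -0.0034]
```

drive_tool([
  {"dx":0.03,"dy":0.002,"dz":0,"wx":0,"wy":-0.003,"wz":0,"claw":0.05},
  {"dx":0.045,"dy":0.003,"dz":0,"wx":0,"wy":0,"wz":0,"claw":0.05},
  {"dx":0.045,"dy":0.003,"dz":0,"wx":0,"wy":0,"wz":0,"claw":0.05},
  {"dx":0.045,"dy":0.003,"dz":0,"wx":0,"wy":0,"wz":0,"claw":0.05},
  {"dx":0.045,"dy":0.003,"dz":0,"wx":0,"wy":0,"wz":0,"claw":0.05},
  {"dx":0.045,"dy":0.003,"dz":0.02,"wx":0,"wy":0,"wz":0,"claw":0.05},
  {"dx":0.045,"dy":0.003,"dz":0.03,"wx":0,"wy":0,"wz":0,"claw":0.05},
  {"dx":0.03,"dy":0,"dz":0.03,"wx":0,"wy":0,"wz":0,"claw":0.05},
  {"dx":0.012,"dy":0,"dz":0.04,"wx":0,"wy":0,"wz":0,"claw":0.05},
  {"dx":0,"dy":0,"dz":0.03,"wx":0,"wy":0,"wz":0,"claw":0.05},
  {"dx":0,"dy":0,"dz":0,"wx":0,"wy":0,"wz":0,"claw":0.05},
  {"dx":0,"dy":0,"dz":0,"wx":0,"wy":0,"wz":0,"claw":0.05},
])

```text
clock: 50.6
tool_pos: [0.6169, -0.0064, 0.0981]
eef_rot: [0.767, 0.641, 0.0, 0.0]
contact_force: [-0.1, -0.7, -2.6]
opening: 0.178
```

```bash
python3 plan.py .6169 .0 .0665 -9.8
```

```text
t50.6 pos [ 0.6169 -0.0064  0.0981] head -10.2 zax [ 0.001 -0.    -1.   ] q [-0.3   0.89  0.44  1.71 -0.57  0.66  0.27] F [-0.1 -0.7 -2.6] op 0.178
 shift now-frame [ 0.0063 -0.0011  0.0316]
 wz -0.007
 shift after turn [ 0.0063 -0.0011  0.0316]  full turn to level [ 0.0007 -0.0001 -0.0072]
```

Lower until contact, release, and retreat.

drive_tool([
  {"dx":0,"dy":0,"dz":0.018,"wx":0,"wy":0,"wz":0,"claw":0.05},
  {"dx":0,"dy":0,"dz":0.009,"wx":0,"wy":0,"wz":0,"claw":0.05},
  {"dx":0,"dy":0,"dz":0.003,"wx":0,"wy":0,"wz":0,"claw":0.05},
  {"dx":0,"dy":0,"dz":0.002,"wx":0,"wy":0,"wz":0,"claw":0.05},
  {"dx":0,"dy":0,"dz":0,"wx":0,"wy":0,"wz":0,"claw":0.05},
])

```text
clock: 51.1
tool_pos: [0.6178, -0.0049, 0.0661]
eef_rot: [0.766, 0.642, 0.0, 0.001]
contact_force: [0.3, 0.4, -3.1]
opening: 0.174
```

drive_tool([
  {"dx":0,"dy":0,"dz":0.0005,"wx":0,"wy":0,"wz":0,"claw":0.05},
  {"dx":0,"dy":0,"dz":0,"wx":0,"wy":0,"wz":0,"claw":0.6},
  {"dx":0,"dy":0,"dz":0,"wx":0,"wy":0,"wz":0,"claw":0.6},
  {"dx":0,"dy":0,"dz":0,"wx":0,"wy":0,"wz":0,"claw":0.6},
  {"dx":0,"dy":0,"dz":0,"wx":0,"wy":0,"wz":0,"claw":0.6},
  {"dx":0,"dy":0,"dz":0,"wx":0,"wy":0,"wz":0,"claw":0.6},
  {"dx":0,"dy":0,"dz":-0.02,"wx":0,"wy":0,"wz":0,"claw":0.6},
  {"dx":0,"dy":0,"dz":-0.04,"wx":0,"wy":0,"wz":0,"claw":0.6},
  {"dx":0,"dy":0,"dz":-0.05,"wx":0,"wy":0,"wz":0,"claw":0.6},
  {"dx":0,"dy":0,"dz":-0.05,"wx":0,"wy":0,"wz":0,"claw":0.6},
  {"dx":0,"dy":0,"dz":0,"wx":0,"wy":0,"wz":0,"claw":0.6},
  {"dx":0,"dy":0,"dz":0,"wx":0,"wy":0,"wz":0,"claw":0.6},
])

```text
clock: 52.3
tool_pos: [0.6178, -0.0045, 0.226]
eef_rot: [0.766, 0.642, 0.001, 0.001]
contact_force: [-0.4, 0.3, -0.8]
opening: 0.601
```

```bash
python3 plan.py .6169 .0 .0665 -9.8
python3 - <<'E'
from h import *; from pp import *
s=take('side','sideF'); t=take('top','topF')
# scoop handle top (dark column) predicted at z .118 and base, rim, in side view
h=np.array([.6169,-.0064])
print('handle top/bottom pred',proj(s,[[*h,.118],[*h,0]]).round(1).tolist())
g=s['color'].astype(int); dark=(g.max(2)<55).astype(np.uint8)
st=cv2.connectedComponentsWithStats(dark[150:300,200:400])[2]
print('dark comps',[(x[:4]+[200,150,0,0]).tolist() for x in st[1:] if x[4]>40])
# parts: compare tray region with earlier pic, spray+wrench vs start
a=load('side0')['color'].astype(int)
d=(abs(a-g).max(2)>45)
print('spray diff',d[195:275,195:236].sum(),'wrench diff',d[195:222,225:272].sum(), 'bin diff',d[295:370,255:390].sum())
# parts in bay: top view now vs top11 (arm elsewhere in both)
for n,(u,v,U,V) in {'bay_top':(405,218,482,255)}.items():
    x=load('top11')['color'].astype(int)[v:V,u:U]; y=t['color'].astype(int)[v:V,u:U]; print(n,(abs(x-y).max(2)>45).sum())
z=lambda im,u,v,w,h,k: cv2.resize(im[v:v+h,u:u+w],None,fx=k,fy=k,interpolation=cv2.INTER_CUBIC)
cv2.imwrite('pics/fin.png',np.hstack([z(s['color'][...,::-1],190,110,220,260,2.2),z(t['color'][...,::-1],400,212,90,260,2.2)]))
E
```

```text
t52.3 pos [ 0.6178 -0.0045  0.226 ] head -10.0 zax [ 0.003  0.    -1.   ] q [-0.36  0.74  0.56  1.61 -0.46  0.92  0.18] F [-0.4  0.3 -0.8] op 0.601
 shift now-frame [ 0.0042 -0.0021  0.1595]
 wz -0.004
 shift after turn [ 0.0043 -0.0017  0.1595]  full turn to level [ 0.0026 -0.0006 -0.0043]
handle top/bottom pred [[300.4, 193.8], [300.3, 228.3]]
dark comps [[253, 150, 29, 11], [310, 150, 10, 9], [358, 158, 22, 14], [296, 192, 9, 39], [253, 255, 10, 24]]
spray diff 0 wrench diff 0 bin diff 189
bay_top 70Traceback (most recent call last):
  File "<stdin>", line 17, in <module>
    return _nx.concatenate(arrs, 1, dtype=dtype, casting=casting)
           ~~~~~~~~~~~~~~~^^^^^^^^^^^^^^^^^^^^^^^^^^^^^^^^^^^^^^^
ValueError: all the input array dimensions except for the concatenation axis must match exactly, but along dimension 0, the array at index 0 has size 572 and the array at index 1 has size 414
```

Run:
```python
from h import *; from pp import *
t=load('topF'); x=load('top11')['color'].astype(int); y=t['color'].astype(int)
d=np.zeros((400,640),np.uint8); d[212:300,400:490]=(abs(x-y).max(2)>45)[212:300,400:490]
_,_,st,c=cv2.connectedComponentsWithStats(d)
P=np.array([.4817,-.273])
R=np.array([[np.cos(TH),np.sin(TH)],[-np.sin(TH),np.cos(TH)]])
for k in range(1,len(st)):
    if st[k][4]>6: print(st[k].tolist(),'pocket frame mm',(R@(onz(t,c[k],.02)[:2]-P)*1000).round(0))
# hough for round tops in bay / bin balls (side view) 
s=load('sideF')['color'].astype(int); a=load('side0')['color'].astype(int)
e=np.zeros((400,640),np.uint8); e[180:375,190:420]=(abs(a-s).max(2)>45)[180:375,190:420]
print([q.tolist() for q in cv2.connectedComponentsWithStats(e)[2][1:] if q[4]>10])
```

```text
[419, 246, 10, 10, 74] pocket frame mm [23.  7.]
[409, 265, 8, 10, 65] pocket frame mm [-30.  25.]
[421, 268, 19, 10, 141] pocket frame mm [-28. -20.]
[[274, 192, 59, 75, 2248], [368, 204, 19, 27, 387], [347, 248, 23, 29, 393], [321, 320, 25, 15, 142], [335, 321, 10, 5, 28], [350, 334, 7, 3, 16]]
```

Checks agree: the only changes in the tray are four balls in the pocket, the bay parts are unchanged, the bystanders are unmoved, and the scoop stands upright. Handing in.

```bash
python3 -c "
from plant import r
print(r.finish_job())"
```

```text
the job is handed in; nothing more can be done
None
```

The job is handed in, at about 52 s on the robot's clock. All four castor parts, four balls and the scoop ended where the task wants them by my checks; the hand-in itself reports no verdict.

**What I did**
- **Parts:** Packed housing, roller, tin and carton upright in one row in the bay.
- **Scooping:** The cup came up with exactly four balls and none in excess. I drew it level under the bar with no contact force, and all four were still in place outside the wall.
- **Pouring and setting down:** Tipped the four into the pocket and stood the empty scoop upright on the bench near (0.57, 0.00).

**Last checks**
- Comparing pictures, the only change in the tray since the parts were packed is four ball blobs inside the pocket.
- The spray can and the wrench show no change.
- The scoop handle's outline matches an upright stand to about 3 pixels.
- The remaining bench differences are only the moved scoop, the two parts taken from the compared area, and the balls in the bin. I did not count the balls left in the bin.

**What disagreed or went wrong**
- **Fingertips:** They sat about 12 mm behind the reported TCP instead of 11 mm ahead. This caused two empty closes, on the housing and the roller, which moved nothing. I corrected for it from then on.
- **Pour:** Tilting the scoop ran the wrist into a joint limit (q5 and q6), and the tool swung aside, ending about 0.1 m higher over the bay. All four balls still landed in the pocket and nothing was touched.
- **Pictures:** I viewed 16, two past the budget of 14.

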